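Lay up the craft tray with the full kit and the nested cups

TASK

Lay up the wooden tray for the next person at the craft table: lift the four closed kit boxes to find the one that still has its kit inside, and set that box upright and square in the tray's kit compartment, down on its floor; leave the empty boxes standing upright on the table, off the tray. Nest all the white cups into one upright stack standing in the tray's cup compartment, each cup fully home in the one below. Do not move the red lantern, the phone or the glue bottle.

Things in the scene. Friction and masses are not known exactly. Their poses are not given: they have to be found in the camera images.
- tray: wooden laying-up tray that does not move, 210 long (its x) x 88 wide (its y); origin: centre of its underside, z up. Floor 6 thick, walls and divider 6 thick, their tops 22 above the table. Two compartments side by side along its x: kit compartment (102 long x 76 wide inside) on its +x half, cup compartment (90 x 76 inside) on its -x half
- kit_place (a point): centre of the floor of the tray's kit compartment (6 mm above the table; 48 from the tray's centre along its +x); x along the tray's length
- cup_place (a point): centre of the floor of the tray's cup compartment (6 mm above the table; 54 from the tray's centre along its -x)
- kit1_mid (a point): centre (half-way up) of a closed cardboard kit box, 90 long (its x) x 60 wide (its y) x 75 high, upright on the table at the start; firm sides, lid cannot be opened. All four look the same; three are empty (about 90 g), one still holds its kit (about 470 to 610 g in all)
- kit2_mid (a point): centre (half-way up) of a closed cardboard kit box, 90 long (its x) x 60 wide (its y) x 75 high, upright on the table at the start; firm sides, lid cannot be opened. All four look the same; three are empty (about 90 g), one still holds its kit (about 470 to 610 g in all)
- kit3_mid (a point): centre (half-way up) of a closed cardboard kit box, 90 long (its x) x 60 wide (its y) x 75 high, upright on the table at the start; firm sides, lid cannot be opened. All four look the same; three are empty (about 90 g), one still holds its kit (about 470 to 610 g in all)
- kit4_mid (a point): centre (half-way up) of a closed cardboard kit box, 90 long (its x) x 60 wide (its y) x 75 high, upright on the table at the start; firm sides, lid cannot be opened. All four look the same; three are empty (about 90 g), one still holds its kit (about 470 to 610 g in all)
- cup1_mid (a point): centre (half-way up, on the axis) of a stacking cup of white plastic, 46 high, 50 g, open at the top, upright at the start; upper 22 mm is a straight band 68 to 70 across outside with a 3 mm wall, below its shoulder it tapers from 58 to 47 across. Nested, the shoulder rests on the rim of the cup below, so each cup stands 22 mm higher than the one under it, with 1.5 mm side play. 4 to 6 cups are there; None if absent
- cup2_mid (a point): centre (half-way up, on the axis) of a stacking cup of white plastic, 46 high, 50 g, open at the top, upright at the start; upper 22 mm is a straight band 68 to 70 across outside with a 3 mm wall, below its shoulder it tapers from 58 to 47 across. Nested, the shoulder rests on the rim of the cup below, so each cup stands 22 mm higher than the one under it, with 1.5 mm side play. 4 to 6 cups are there; None if absent
- cup3_mid (a point): centre (half-way up, on the axis) of a stacking cup of white plastic, 46 high, 50 g, open at the top, upright at the start; upper 22 mm is a straight band 68 to 70 across outside with a 3 mm wall, below its shoulder it tapers from 58 to 47 across. Nested, the shoulder rests on the rim of the cup below, so each cup stands 22 mm higher than the one under it, with 1.5 mm side play. 4 to 6 cups are there; None if absent
- cup4_mid (a point): centre (half-way up, on the axis) of a stacking cup of white plastic, 46 high, 50 g, open at the top, upright at the start; upper 22 mm is a straight band 68 to 70 across outside with a 3 mm wall, below its shoulder it tapers from 58 to 47 across. Nested, the shoulder rests on the rim of the cup below, so each cup stands 22 mm higher than the one under it, with 1.5 mm side play. 4 to 6 cups are there; None if absent
- cup5_mid (a point): centre (half-way up, on the axis) of a stacking cup of white plastic, 46 high, 50 g, open at the top, upright at the start; upper 22 mm is a straight band 68 to 70 across outside with a 3 mm wall, below its shoulder it tapers from 58 to 47 across. Nested, the shoulder rests on the rim of the cup below, so each cup stands 22 mm higher than the one under it, with 1.5 mm side play. 4 to 6 cups are there; None if absent
- cup6_mid (a point): centre (half-way up, on the axis) of a stacking cup of white plastic, 46 high, 50 g, open at the top, upright at the start; upper 22 mm is a straight band 68 to 70 across outside with a 3 mm wall, below its shoulder it tapers from 58 to 47 across. Nested, the shoulder rests on the rim of the cup below, so each cup stands 22 mm higher than the one under it, with 1.5 mm side play. 4 to 6 cups are there; None if absent
- lantern: finished red lantern, 110 x 110 x 160 high, standing beyond the work; origin: centre of its underside
- phone: mobile phone lying flat, 148 x 72 x 9; origin: centre of its underside
- glue: glue bottle, 48 across, 120 high, standing; origin: centre of its underside

How it is judged:
At the end, for the whole second after the job is handed in: Full box upright on the kit compartment floor, centred within 9 mm along and 11 mm across, square within 0.2 rad; empty boxes upright on the table, off the tray; all cups in one upright stack (tilt under 0.08 rad) near the cup compartment centre, 18 to 26 mm apart, axes within 6 mm; all at rest (((x of kit1_mid in the frame of kit_place between -0.009 and 0.009 m and y of kit1_mid in the frame of kit_place between -0.011 and 0.011 m and z of kit1_mid in the frame of kit_place below 0.041 m and angle between the x axis of kit1_mid and the x axis of kit_place, either way round below 0.2 rad and contact force between kit1 and tray above 2.8 N) or (x of kit2_mid in the frame of kit_place between -0.009 and 0.009 m and y of kit2_mid in the frame of kit_place between -0.011 and 0.011 m and z of kit2_mid in the frame of kit_place below 0.041 m and angle between the x axis of kit2_mid and the x axis of kit_place, either way round below 0.2 rad and contact force between kit2 and tray above 2.8 N) or (x of kit3_mid in the frame of kit_place between -0.009 and 0.009 m and y of kit3_mid in the frame of kit_place between -0.011 and 0.011 m and z of kit3_mid in the frame of kit_place below 0.041 m and angle between the x axis of kit3_mid and the x axis of kit_place, either way round below 0.2 rad and contact force between kit3 and tray above 2.8 N) or (x of kit4_mid in the frame of kit_place between -0.009 and 0.009 m and y of kit4_mid in the frame of kit_place between -0.011 and 0.011 m and z of kit4_mid in the frame of kit_place below 0.041 m and angle between the x axis of kit4_mid and the x axis of kit_place, either way round below 0.2 rad and contact force between kit4 and tray above 2.8 N)) and angle between each of kit1_mid, kit2_mid, kit3_mid, kit4_mid's own z axis and vertical below 0.1 rad and linear speed of each of kit1, kit2, kit3, kit4, cup1, cup2, cup3, cup4, cup5, cup6 below 0.02 m/s and (contact force between kit1 and tray above 2.8 N or height (world z) of kit1_mid below 0.041 m) and (contact force between kit2 and tray above 2.8 N or height (world z) of kit2_mid below 0.041 m) and (contact force between kit3 and tray above 2.8 N or height (world z) of kit3_mid below 0.041 m) and (contact force between kit4 and tray above 2.8 N or height (world z) of kit4_mid below 0.041 m) and angle between each of cup1_mid, cup2_mid, cup3_mid, cup4_mid, cup5_mid, cup6_mid's own z axis and vertical below 0.08 rad and x of cup1_mid in the frame of cup_place between -0.03 and 0.03 m and y of cup1_mid in the frame of cup_place between -0.025 and 0.025 m and (z of cup1_mid in the frame of cup_place below 0.027 m or (z of cup1_mid in the frame of cup2_mid between 0.018 and 0.026 m and horizontal distance between cup1_mid and cup2_mid below 0.006 m) or (z of cup1_mid in the frame of cup3_mid between 0.018 and 0.026 m and horizontal distance between cup1_mid and cup3_mid below 0.006 m) or (z of cup1_mid in the frame of cup4_mid between 0.018 and 0.026 m and horizontal distance between cup1_mid and cup4_mid below 0.006 m) or (z of cup1_mid in the frame of cup5_mid between 0.018 and 0.026 m and horizontal distance between cup1_mid and cup5_mid below 0.006 m) or (z of cup1_mid in the frame of cup6_mid between 0.018 and 0.026 m and horizontal distance between cup1_mid and cup6_mid below 0.006 m)) and x of cup2_mid in the frame of cup_place between -0.03 and 0.03 m and y of cup2_mid in the frame of cup_place between -0.025 and 0.025 m and (z of cup2_mid in the frame of cup_place below 0.027 m or (z of cup2_mid in the frame of cup1_mid between 0.018 and 0.026 m and horizontal distance between cup2_mid and cup1_mid below 0.006 m) or (z of cup2_mid in the frame of cup3_mid between 0.018 and 0.026 m and horizontal distance between cup2_mid and cup3_mid below 0.006 m) or (z of cup2_mid in the frame of cup4_mid between 0.018 and 0.026 m and horizontal distance between cup2_mid and cup4_mid below 0.006 m) or (z of cup2_mid in the frame of cup5_mid between 0.018 and 0.026 m and horizontal distance between cup2_mid and cup5_mid below 0.006 m) or (z of cup2_mid in the frame of cup6_mid between 0.018 and 0.026 m and horizontal distance between cup2_mid and cup6_mid below 0.006 m)) and x of cup3_mid in the frame of cup_place between -0.03 and 0.03 m and y of cup3_mid in the frame of cup_place between -0.025 and 0.025 m and (z of cup3_mid in the frame of cup_place below 0.027 m or (z of cup3_mid in the frame of cup1_mid between 0.018 and 0.026 m and horizontal distance between cup3_mid and cup1_mid below 0.006 m) or (z of cup3_mid in the frame of cup2_mid between 0.018 and 0.026 m and horizontal distance between cup3_mid and cup2_mid below 0.006 m) or (z of cup3_mid in the frame of cup4_mid between 0.018 and 0.026 m and horizontal distance between cup3_mid and cup4_mid below 0.006 m) or (z of cup3_mid in the frame of cup5_mid between 0.018 and 0.026 m and horizontal distance between cup3_mid and cup5_mid below 0.006 m) or (z of cup3_mid in the frame of cup6_mid between 0.018 and 0.026 m and horizontal distance between cup3_mid and cup6_mid below 0.006 m)) and x of cup4_mid in the frame of cup_place between -0.03 and 0.03 m and y of cup4_mid in the frame of cup_place between -0.025 and 0.025 m and (z of cup4_mid in the frame of cup_place below 0.027 m or (z of cup4_mid in the frame of cup1_mid between 0.018 and 0.026 m and horizontal distance between cup4_mid and cup1_mid below 0.006 m) or (z of cup4_mid in the frame of cup2_mid between 0.018 and 0.026 m and horizontal distance between cup4_mid and cup2_mid below 0.006 m) or (z of cup4_mid in the frame of cup3_mid between 0.018 and 0.026 m and horizontal distance between cup4_mid and cup3_mid below 0.006 m) or (z of cup4_mid in the frame of cup5_mid between 0.018 and 0.026 m and horizontal distance between cup4_mid and cup5_mid below 0.006 m) or (z of cup4_mid in the frame of cup6_mid between 0.018 and 0.026 m and horizontal distance between cup4_mid and cup6_mid below 0.006 m)) and x of cup5_mid in the frame of cup_place between -0.03 and 0.03 m and y of cup5_mid in the frame of cup_place between -0.025 and 0.025 m and (z of cup5_mid in the frame of cup_place below 0.027 m or (z of cup5_mid in the frame of cup1_mid between 0.018 and 0.026 m and horizontal distance between cup5_mid and cup1_mid below 0.006 m) or (z of cup5_mid in the frame of cup2_mid between 0.018 and 0.026 m and horizontal distance between cup5_mid and cup2_mid below 0.006 m) or (z of cup5_mid in the frame of cup3_mid between 0.018 and 0.026 m and horizontal distance between cup5_mid and cup3_mid below 0.006 m) or (z of cup5_mid in the frame of cup4_mid between 0.018 and 0.026 m and horizontal distance between cup5_mid and cup4_mid below 0.006 m) or (z of cup5_mid in the frame of cup6_mid between 0.018 and 0.026 m and horizontal distance between cup5_mid and cup6_mid below 0.006 m)) and x of cup6_mid in the frame of cup_place between -0.03 and 0.03 m and y of cup6_mid in the frame of cup_place between -0.025 and 0.025 m and (z of cup6_mid in the frame of cup_place below 0.027 m or (z of cup6_mid in the frame of cup1_mid between 0.018 and 0.026 m and horizontal distance between cup6_mid and cup1_mid below 0.006 m) or (z of cup6_mid in the frame of cup2_mid between 0.018 and 0.026 m and horizontal distance between cup6_mid and cup2_mid below 0.006 m) or (z of cup6_mid in the frame of cup3_mid between 0.018 and 0.026 m and horizontal distance between cup6_mid and cup3_mid below 0.006 m) or (z of cup6_mid in the frame of cup4_mid between 0.018 and 0.026 m and horizontal distance between cup6_mid and cup4_mid below 0.006 m) or (z of cup6_mid in the frame of cup5_mid between 0.018 and 0.026 m and horizontal distance between cup6_mid and cup5_mid below 0.006 m))); the robot touches nothing.
It fails at once if the red lantern is moved more than 30 mm (distance of lantern from where it was at the start of the episode above 0.03 m).
It fails at once if the phone is moved more than 30 mm (distance of phone from where it was at the start of the episode above 0.03 m).
It fails at once if the glue bottle is moved more than 30 mm (distance of glue from where it was at the start of the episode above 0.03 m).
Of pack1, pack2, pack3, pack4 only 1 to 1 are there at a start; the rules pass over those that are not, and their reading is None.
Of cup1, cup2, cup3, cup4, cup5, cup6 only 4 to 6 are there at a start; the rules pass over those that are not, and their reading is None.
At some moment in a run one of cup1, cup2, cup3, cup4, cup5, cup6 may be knocked a few centimetres aside while the robot is not near it.
Once in a run the grip may slacken for a moment while it holds something.
It also fails if it takes over 210 s, if anything falls off the work surface, if the arm or the gripper's body presses on something with over 40 N, if the wrist force passes 120 N, or if a joint passes its speed limit or range.

ROBOT

A 6-joint arm with a two-finger parallel gripper is mounted at the origin on the work surface. World frame = base frame: x ahead of the robot, y to its left, z up, the work surface at z = 0. Lengths are in m, angles in rad, forces in N, time in s.
With the tool pointing down it reaches from about 0.275 to 0.85 m from the base axis. Payload 19 kg.
Tool frame: the origin (TCP) lies at the very end of the fingers, on their centre line; the grasp point (between the pads) lies 19 mm behind it (env.hold_point_z is the distance from the TCP to the grasp point, in m); z points along the fingers, y is the direction in which the jaws open and shut (so a half turn about z gives the same grasp; the last joint's range is limited). The gripper opens to 85 mm and grips with 20 to 120 N. Pads are 22 mm wide; open, the fingers measure 114 mm over their backs; the gripper's body (76 mm by 85 mm) begins 54 mm behind the grasp point. The pads swing forward as they close: fully open they stand 13 mm farther back than shut.
Start: joints at [1.107, 0.15, 1.437, -0, 1.554, -0.134], TCP at [0.186, 0.544, 0.231] pointing down, gripper open.
Joint ranges: [-2.8, 2.8], [-0.68, 2.1], [0.12, 2.68], [-1.39, 4.53], [0.16, 2.79], [-2.81, 2.81]. Speed limits (rad/s): [1.89, 1.89, 2.22, 3.01, 3.01, 3.01].

INTERFACE

Orientations are given as a unit quaternion [w, x, y, z].
In Python, from station import readout, eyes, workorder, env gives the robot as it stands.
- The arm moves only by the tool move_arm, never from a script. Its argument "motion" is a list of rows, each an object of numbers: "wx", "wy", "wz": the turn, a rotation vector about the tool's x, y, z in rad; "tx", "ty", "tz": the shift along the tool's x, y, z in m; "hand": the opening, from 0 (shut) to 1 (fully open). A call has exactly 10 rows; each row shifts and turns the pose as measured when the row begins, along the tool's axes as they then stand; what a row does not reach is not made up. A row lasts 1/10 s, in which the tool goes at most 50 mm and 8.59 degrees, less where a joint would pass 70% of its speed; a pose out of reach is approached as far as the arm can. A call is refused whole if a number of a shift passes 0.05 or a number of a turn 0.15, either way. A call with a gripper value outside its range is refused whole. The fingers move at their own pace and stop on an object; "grip_force" is the grip in N (left out, the last holds). Time passes only in rows, so rows that do not move let the fingers close, or fill a call up. It gives the time, the measured TCP pose, the force and the opening at its end, in the units of the state.
- readout.read_state(): the state, without advancing time (a new reading comes with each control period).
- eyes.snapshot(name): name is "scene" or "top" or "wrist"; returns a dict with "color" (400x640x3 uint8, blue, green, red), "fx", "fy", "cx", "cy" (pixels), "cam_to_world" (4x4, takes a point from camera to world coordinates). Camera axes: x right, y down, z forward; pixel columns grow to the right and rows downward; lengths in m; the calibration is good to about 2 mm. A picture is of the moment at which its call begins. There is no depth.
- workorder.sign_off(): hands the job in, once; it reports no verdict.
The state is a dict: "time_s": time; "joints": joint angles; "qvel": joint speeds; "tau": joint torques, N m; "tcp_pos": TCP position; "tool_rot": TCP orientation; "wrist_force": force on the tool from outside, world axes, zero at the start; "moment": the same for the moment, N m; "opening": opening from 0.0 (shut) to 1.0 (fully open).
Only numpy, scipy, OpenCV 4.12 (cv2) and the standard library are available. Lean on these libraries where they do the work, as an engineer would, in place of code of your own. Each camera call takes 0.05 s, during which the arm holds its last target. There are 200 camera calls.

## Working session

There is one attempt and no reset: what is moved stays moved. The work goes in short steps, Python scripts to look and compute and a tool call to move; the robot and the scene stay as the last step left them, time stands still between calls to the robot, and variables do not carry over. Pictures are saved under pics/ and viewed, about 12 in all and at most 16, crops included, and the job is handed in when it is done.

Besides the shell and the picture viewer there is one more tool, called after ">>>" as a command line: name --argument value ..., lists and objects as JSON in quotes. move_arm: Moves the arm, as the interface text tells. Its arguments: {"type":"object","properties":{"motion":{"type":"array"},"grip_force":{"type":"number"}},"required":["motion"]}

```bash
ls; mkdir -p pics; python3 - <<'E'
from station import readout, eyes, workorder, env
import cv2
print(readout.read_state())
for n in ("scene","top"):
    s=eyes.snapshot(n); cv2.imwrite(f"pics/{n}0.png",s["color"]); print(n,s["fx"],s["cx"],s["cy"],s["cam_to_world"].round(4).tolist() if hasattr(s["cam_to_world"],'round') else s["cam_to_world"])
E
```

```text
pics
{'time_s': 0.0, 'joints': array([ 1.10697569e+00,  1.50965828e-01,  1.43798460e+00,  1.39196790e-05,
        1.55377320e+00, -1.34032422e-01]), 'qvel': array([ 0.00024385, -0.00115472, -0.00104363,  0.00029129, -0.00022101,
       -0.00124031]), 'tau': array([ 2.47007942e-03, -7.13065052e+01, -5.70865202e+01, -1.35896162e-04,
        9.02439962e-03, -4.28628448e-05]), 'tcp_pos': array([0.18614153, 0.54380274, 0.23071006]), 'tool_rot': array([-1.73182270e-04,  1.64147968e-01,  9.86435565e-01, -5.38357825e-04]), 'wrist_force': array([-0.20905989,  0.25749418, -0.29256496]), 'moment': array([-0.02656127,  0.03170089, -0.02959802]), 'opening': 0.9997932127113104}
scene 400.88571175062407 322.8570744835479 198.64513703580698 [[0.4287, 0.7649, -0.4808, 1.0771], [0.9034, -0.37, 0.2168, -0.2239], [-0.012, -0.5273, -0.8496, 0.9293], [0.0, 0.0, 0.0, 1.0]]
top 369.97979587105885 323.53534062249537 195.73730868043071 [[-0.0085, -0.9777, 0.21, 0.329], [-1.0, 0.0073, -0.0067, 0.0146], [0.005, -0.2101, -0.9777, 1.1475], [0.0, 0.0, 0.0, 1.0]]
```

View pics/top0.png

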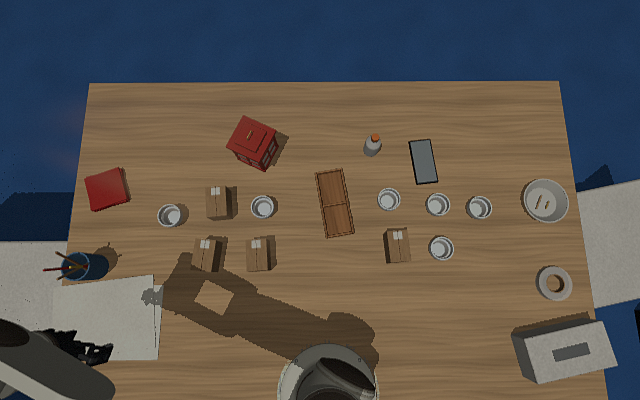

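View pics/scene0.png

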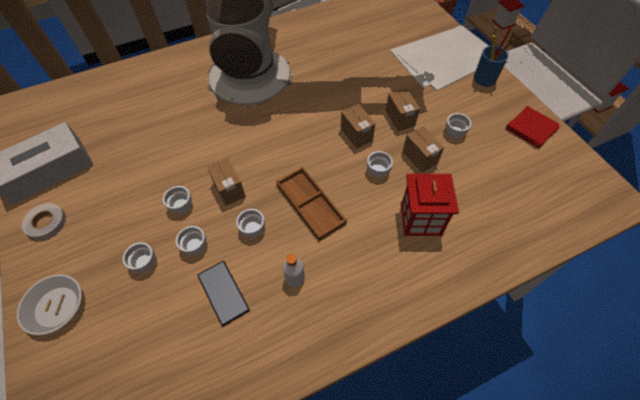

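```bash
cat > h.py <<'E'
from station import readout, eyes, workorder, env
import numpy as np, cv2
from scipy.spatial.transform import Rotation as R
def pt(s,u,v,z):
    T=np.array(s["cam_to_world"]); d=T[:3,:3]@[(u-s["cx"])/s["fx"],(v-s["cy"])/s["fy"],1]; o=T[:3,3]
    return o+d*(z-o[2])/d[2]
def px(s,p):
    T=np.array(s["cam_to_world"]); c=T[:3,:3].T@(np.array(p)-T[:3,3])
    return np.array([s["fx"]*c[0]/c[2]+s["cx"],s["fy"]*c[1]/c[2]+s["cy"]])
def go(p,yaw=None):
    """print shift in tool axes and turn to pose p (tool down, jaw axis y at world angle yaw, mod pi)"""
    st=readout.read_state(); q=st["tool_rot"]; r=R.from_quat([q[1],q[2],q[3],q[0]]); M=r.as_matrix()
    a=np.arctan2(M[1,1],M[0,1])
    if yaw is None: yaw=a
    yaw=a+(yaw-a+np.pi/2)%np.pi-np.pi/2
    y=np.array([np.cos(yaw),np.sin(yaw),0]); z=np.array([0,0,-1.]); x=np.cross(y,z)
    w=(r.inv()*R.from_matrix(np.c_[x,y,z])).as_rotvec()
    print("t",round(st["time_s"],2),"tcp",st["tcp_pos"].round(4),"jaw",round(a,3),"j6",round(st["joints"][5],2),"F",st["wrist_force"].round(2),"op",round(st["opening"],3))
    print(" shift",(M.T@(np.array(p)-st["tcp_pos"])).round(4),"turn",w.round(3))
E
python3 - <<'E'
from h import *
print([a for a in dir(env) if a[0]!='_'], env.hold_point_z)
s=eyes.snapshot("top")
g=s["color"]; hsv=cv2.cvtColor(g,cv2.COLOR_BGR2HSV)
m=((hsv[...,1]<60)&(hsv[...,2]>120)).astype(np.uint8)
m=cv2.morphologyEx(m,cv2.MORPH_CLOSE,np.ones((5,5)))
for c in cv2.findContours(m,cv2.RETR_EXTERNAL,cv2.CHAIN_APPROX_NONE)[0]:
    if 60<cv2.contourArea(c)<900:
        (u,v),r=cv2.minEnclosingCircle(c); print("white",round(u),round(v),round(r,1),pt(s,u,v,.046)[:2].round(3))
for n,(u,v) in dict(b1=(216,199),b2=(206,249),b3=(258,249),b4=(397,241)).items(): print(n,pt(s,u,v,.075).round(3))
for n,(u,v) in dict(t1=(317,171),t2=(344,168),t3=(354,232),t4=(326,237)).items(): print(n,pt(s,u,v,.022).round(3))
for n,(u,v) in dict(lan=(251,143),glue=(375,138),ph=(423,161)).items(): print(n,pt(s,u,v,.1).round(3))
w=eyes.snapshot("wrist"); cv2.imwrite("pics/w0.png",w["color"]); T=w["cam_to_world"]
print(np.array(T).round(3).tolist(),w["fx"]); go([.4,.2,.3],0)
E
```

```text
['PlanningError', 'hold_point_z'] 0.0187
white 286 380 20.6 [0.047 0.115]
white 556 283 17.9 [ 0.301 -0.666]
white 442 248 12.0 [ 0.404 -0.342]
white 168 215 11.9 [0.51  0.475]
white 480 207 11.7 [ 0.527 -0.468]
white 262 206 11.5 [0.534 0.195]
white 438 204 11.7 [ 0.538 -0.342]
white 389 198 11.5 [ 0.557 -0.192]
white 372 144 6.7 [ 0.732 -0.148]
b1 [0.552 0.325 0.075]
b2 [0.405 0.346 0.075]
b3 [0.404 0.197 0.075]
b4 [ 0.424 -0.204  0.075]
t1 [0.651 0.027 0.022]
t2 [ 0.66  -0.059  0.022]
t3 [ 0.457 -0.085  0.022]
t4 [0.442 0.001 0.022]
lan [0.717 0.223 0.1  ]
glue [ 0.73  -0.148  0.1  ]
ph [ 0.657 -0.288  0.1  ]
[[0.324, 0.904, 0.28, 0.115], [0.946, -0.31, -0.096, 0.569], [-0.0, 0.296, -0.955, 0.374], [0.0, 0.0, 0.0, 1.0]] 347.9555491191569
t 0.2 tcp [0.1862 0.5439 0.2309] jaw 1.241 j6 -0.13 F [ 0.36 -0.46  0.01] op 1.002
 shift [-0.3137 -0.2561 -0.0689] turn [-1.000e-03  0.000e+00  1.241e+00]
```

View pics/w0.png

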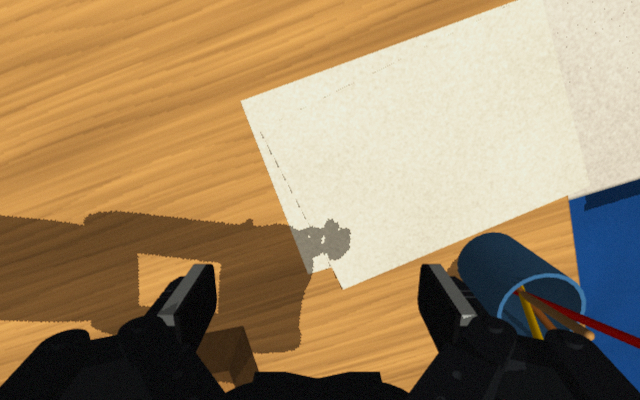

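>>> move_arm --motion '[{"wz": -0.11,"tz": -0.02,"hand": 1},{"wz": -0.11,"tz": -0.02,"hand": 1},{"wz": -0.11,"tz": -0.02,"hand": 1},{"tx": -0.031,"ty": -0.034,"hand": 1},{"tx": -0.031,"ty": -0.034,"hand": 1},{"tx": -0.031,"ty": -0.034,"hand": 1},{"tx": -0.031,"ty": -0.034,"hand": 1},{"tx": -0.031,"ty": -0.034,"hand": 1},{"tx": -0.031,"ty": -0.034,"hand": 1},{"tx": -0.031,"ty": -0.034,"hand": 1}]' --grip_force 60

```text
$.motion[0]: bad value
```

```bash
python3 - <<'E'
from h import *
go([.40,.31,.3],np.pi/2)
s=eyes.snapshot("wrist"); cv2.imwrite("pics/w1.png",s["color"])
np.savez("w1.npz",**s)
for n,p in dict(b1=(.552,.325,.075),b2=(.405,.346,.075),b3=(.404,.197,.075),tray=(.55,-.03,.02)).items(): print(n,px(s,p))
E
```

```text
t 0.2 tcp [0.1862 0.5439 0.2309] jaw 1.241 j6 -0.13 F [ 0.36 -0.46  0.01] op 1.002
 shift [-0.278  -0.1521 -0.069 ] turn [-0.001 -0.    -0.33 ]
b1 [245.312567  510.7280024]
b2 [212.4367717  420.04839096]
b3 [ 93.7699138  451.63603414]
tray [ 30.76301656 521.24760317]
```

View pics/w1.png

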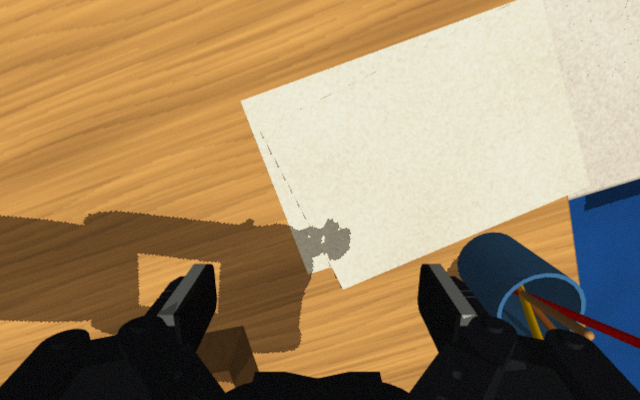

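>>> move_arm --motion '[{"wx": 0,"wy": 0,"wz": -0.11,"tx": 0,"ty": 0,"tz": -0.02,"hand": 1},{"wx": 0,"wy": 0,"wz": -0.11,"tx": 0,"ty": 0,"tz": -0.02,"hand": 1},{"wx": 0,"wy": 0,"wz": -0.11,"tx": 0,"ty": 0,"tz": -0.02,"hand": 1},{"wx": 0,"wy": 0,"wz": 0,"tx": -0.031,"ty": -0.034,"tz": 0,"hand": 1},{"wx": 0,"wy": 0,"wz": 0,"tx": -0.031,"ty": -0.034,"tz": 0,"hand": 1},{"wx": 0,"wy": 0,"wz": 0,"tx": -0.031,"ty": -0.034,"tz": 0,"hand": 1},{"wx": 0,"wy": 0,"wz": 0,"tx": -0.031,"ty": -0.034,"tz": 0,"hand": 1},{"wx": 0,"wy": 0,"wz": 0,"tx": -0.031,"ty": -0.034,"tz": 0,"hand": 1},{"wx": 0,"wy": 0,"wz": 0,"tx": -0.031,"ty": -0.034,"tz": 0,"hand": 1},{"wx": 0,"wy": 0,"wz": 0,"tx": -0.031,"ty": -0.034,"tz": 0,"hand": 1}]' --grip_force 60

```text
time_s: 1.25
tcp_pos: [0.4099, 0.3038, 0.2922]
tool_rot: [-0.001, -0.012, 1.0, -0.001]
wrist_force: [0.2, 0.7, -0.0]
opening: 1.005
```

```bash
python3 - <<'E'
from h import *
go([.40,.31,.3],np.pi/2)
s=eyes.snapshot("wrist"); cv2.imwrite("pics/w2.png",s["color"])
np.savez("w2.npz",**s)
st=readout.read_state()["tcp_pos"]; print(px(s,[st[0],st[1],0]),px(s,st))
for n,p in dict(b1=(.552,.325,.075),b2=(.405,.346,.075),b3=(.404,.197,.075),tray=(.55,-.03,.02)).items(): print(n,px(s,p))
E
```

```text
t 1.25 tcp [0.4099 0.3038 0.2922] jaw 1.594 j6 -1.11 F [ 0.16  0.68 -0.04] op 1.005
 shift [ 0.0097  0.0064 -0.0078] turn [-0.002 -0.001  0.024]
[313.29081214 160.53782869] [306.72373052 275.09241726]
b1 [332.03681747 289.08324458]
b2 [357.09090641 166.06009165]
b3 [214.87339898 161.8365708 ]
tray [ 60.96899215 259.81966294]
```

View pics/w2.png

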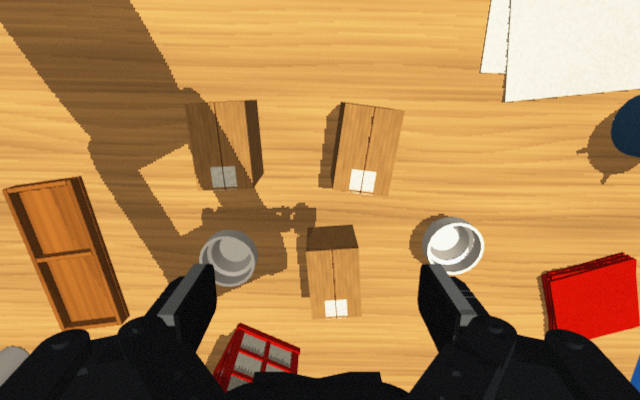

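```bash
python3 - <<'E'
from h import *
s=dict(np.load("w2.npz"))
for n,a,b in [("b3",(216,103),(224,188)),("b2",(373.5,106.5),(361.5,192)),("b1",(332,250),(336,318.5))]:
    A,B=pt(s,*a,.075),pt(s,*b,.075); d=B-A; print(n,"c",((A+B)/2).round(4),"len",np.linalg.norm(d).round(3),"ang",np.arctan2(d[1],d[0]).round(3))
A,D,B=[pt(s,*q,.022) for q in [(42,184),(63,253.5),(97,323)]]
for q in [(3,190),(81,177),(37,257),(88,250),(129,318),(65,328)]: print(pt(s,*q,.022).round(4))
print("tray",A.round(3),D.round(3),B.round(3),np.linalg.norm(D-A),np.linalg.norm(B-D))
g=s["color"]; hsv=cv2.cvtColor(g,cv2.COLOR_BGR2HSV)
for box in [(190,220,270,295),(410,205,495,285)]:
    x0,y0,x1,y1=box; m=((hsv[...,1]<70)&(hsv[...,2]>90)).astype(np.uint8)[y0:y1,x0:x1]
    c=max(cv2.findContours(m,cv2.RETR_EXTERNAL,cv2.CHAIN_APPROX_NONE)[0],key=cv2.contourArea)
    (u,v),r=cv2.minEnclosingCircle(c); print("cup",u+x0,v+y0,r,pt(s,u+x0,v+y0,.046).round(4))
go([.404,.197,.25],np.pi/2)
E
```

```text
b3 c [0.3884 0.2034 0.075 ] len 0.088 ang 0.036
b2 c [0.3887 0.3556 0.075 ] len 0.089 ang -0.074
b1 c [0.547  0.3272 0.075 ] len 0.091 ang 0.089
[ 0.4554 -0.0814  0.022 ]
[0.4367 0.0175 0.022 ]
[ 0.5456 -0.059   0.022 ]
[0.534  0.0094 0.022 ]
[0.6361 0.0487 0.022 ]
[ 0.6546 -0.0431  0.022 ]
tray [ 0.447 -0.032  0.022] [ 0.54  -0.024  0.022] [0.645 0.003 0.022] 0.09344754799467772 0.10894654613872497
cup 228.00307083129883 257.1929359436035 29.251968383789062 [0.5281 0.1972 0.046 ]
cup 450.8321113586426 250.76055145263672 34.149810791015625 [0.513  0.4702 0.046 ]
t 1.3 tcp [0.4139 0.2994 0.2918] jaw 1.591 j6 -1.11 F [ 3.95 -6.08 -1.13] op 0.996
 shift [ 0.012  -0.102   0.0423] turn [-0.004 -0.     0.02 ]
```

>>> move_arm --motion '[{"wx": 0,"wy": 0,"wz": 0,"tx": 0.009,"ty": -0.032,"tz": 0.02,"hand": 1},{"wx": 0,"wy": 0,"wz": 0,"tx": 0.009,"ty": -0.032,"tz": 0.02,"hand": 1},{"wx": 0,"wy": 0,"wz": 0,"tx": 0.01,"ty": -0.032,"tz": 0.02,"hand": 1},{"wx": 0,"wy": 0,"wz": 0,"tx": 0,"ty": 0,"tz": 0.02,"hand": 1},{"wx": 0,"wy": 0,"wz": 0,"tx": 0,"ty": 0,"tz": 0.03,"hand": 1},{"wx": 0,"wy": 0,"wz": 0,"tx": 0,"ty": 0,"tz": 0,"hand": 1},{"wx": 0,"wy": 0,"wz": 0,"tx": 0,"ty": 0,"tz": 0,"hand": 1},{"wx": 0,"wy": 0,"wz": 0,"tx": 0,"ty": 0,"tz": 0,"hand": 1},{"wx": 0,"wy": 0,"wz": 0,"tx": 0,"ty": 0,"tz": 0,"hand": 1},{"wx": 0,"wy": 0,"wz": 0,"tx": 0,"ty": 0,"tz": 0,"hand": 1}]'

```text
time_s: 2.3
tcp_pos: [0.3897, 0.1968, 0.1824]
tool_rot: [0.002, -0.007, 1.0, -0.002]
wrist_force: [-0.0, -0.6, 0.3]
opening: 0.998
```

```bash
python3 - <<'E'
from h import *
go([.388,.203,.04],np.pi/2+.036)
s=eyes.snapshot("wrist"); cv2.imwrite("pics/w3.png",s["color"]); np.savez("w3.npz",**s)
go([.388,.203,.04],np.pi/2+.036)
E
```

```text
t 2.3 tcp [0.3897 0.1968 0.1824] jaw 1.585 j6 -1.29 F [-0.02 -0.63  0.26] op 0.998
 shift [0.0023 0.0067 0.1424] turn [-0.003  0.004 -0.022]
t 2.35 tcp [0.3898 0.1968 0.1824] jaw 1.585 j6 -1.29 F [ 0.06 -0.61 -0.31] op 0.998
 shift [0.0023 0.0066 0.1424] turn [-0.003  0.005 -0.022]
```

View pics/w3.png

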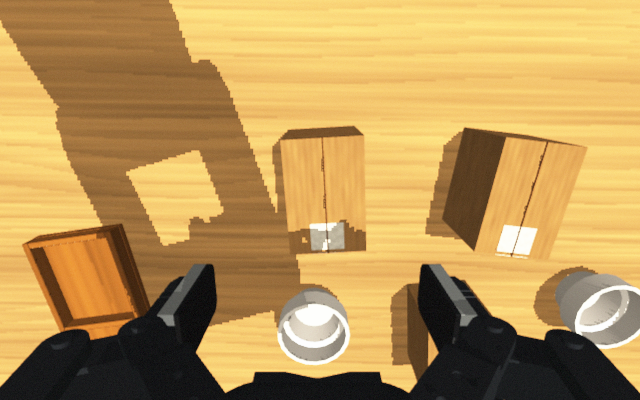

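```bash
python3 - <<'E'
from h import *
s=dict(np.load("w3.npz"))
for n,a,b in [("b3",(323,137),(327,250)),("b2",(546,140),(515,255))]:
    A,B=pt(s,*a,.075),pt(s,*b,.075); d=B-A; print(n,"c",((A+B)/2).round(4),"len",np.linalg.norm(d).round(3),"ang",np.arctan2(d[1],d[0]).round(3))
print(pt(s,281,140,.075),pt(s,365,135,.075))
E
```

```text
b3 c [0.3875 0.2029 0.075 ] len 0.088 ang 0.055
b2 c [0.3885 0.3566 0.075 ] len 0.09 ang -0.06
[0.34602959 0.17059081 0.075     ] [0.34167962 0.23028225 0.075     ]
```

>>> move_arm --motion '[{"wx": 0,"wy": 0,"wz": -0.03,"tx": 0.002,"ty": 0.0065,"tz": 0.02,"hand": 1},{"wx": 0,"wy": 0,"wz": 0,"tx": 0,"ty": 0,"tz": 0.04,"hand": 1},{"wx": 0,"wy": 0,"wz": 0,"tx": 0,"ty": 0,"tz": 0.04,"hand": 1},{"wx": 0,"wy": 0,"wz": 0,"tx": 0,"ty": 0,"tz": 0.04,"hand": 1},{"wx": 0,"wy": 0,"wz": 0,"tx": 0,"ty": 0,"tz": 0,"hand": 1},{"wx": 0,"wy": 0,"wz": 0,"tx": 0,"ty": 0,"tz": 0,"hand": 0},{"wx": 0,"wy": 0,"wz": 0,"tx": 0,"ty": 0,"tz": 0,"hand": 0},{"wx": 0,"wy": 0,"wz": 0,"tx": 0,"ty": 0,"tz": 0,"hand": 0},{"wx": 0,"wy": 0,"wz": 0,"tx": 0,"ty": 0,"tz": 0,"hand": 0},{"wx": 0,"wy": 0,"wz": 0,"tx": 0,"ty": 0,"tz": 0,"hand": 0}]' --grip_force 50

```text
time_s: 3.35
tcp_pos: [0.394, 0.2056, 0.049]
tool_rot: [0.01, -0.023, 1.0, 0.001]
wrist_force: [-0.1, 0.7, -0.8]
opening: 0.694
```

>>> move_arm --motion '[{"wx": 0,"wy": 0,"wz": 0,"tx": 0,"ty": 0,"tz": 0,"hand": 0},{"wx": 0,"wy": 0,"wz": 0,"tx": 0,"ty": 0,"tz": -0.01,"hand": 0},{"wx": 0,"wy": 0,"wz": 0,"tx": 0,"ty": 0,"tz": -0.01,"hand": 0},{"wx": 0,"wy": 0,"wz": 0,"tx": 0,"ty": 0,"tz": -0.01,"hand": 0},{"wx": 0,"wy": 0,"wz": 0,"tx": 0,"ty": 0,"tz": 0,"hand": 0},{"wx": 0,"wy": 0,"wz": 0,"tx": 0,"ty": 0,"tz": 0,"hand": 0},{"wx": 0,"wy": 0,"wz": 0,"tx": 0,"ty": 0,"tz": 0,"hand": 0},{"wx": 0,"wy": 0,"wz": 0,"tx": 0,"ty": 0,"tz": 0,"hand": 0},{"wx": 0,"wy": 0,"wz": 0,"tx": 0,"ty": 0,"tz": 0,"hand": 0},{"wx": 0,"wy": 0,"wz": 0,"tx": 0,"ty": 0,"tz": 0,"hand": 0}]'

```text
time_s: 4.35
tcp_pos: [0.3935, 0.2056, 0.0827]
tool_rot: [0.01, -0.023, 1.0, 0.001]
wrist_force: [-1.2, 0.2, -1.2]
opening: 0.692
```

>>> move_arm --motion '[{"wx": 0,"wy": 0,"wz": 0,"tx": 0,"ty": 0,"tz": 0.012,"hand": 0},{"wx": 0,"wy": 0,"wz": 0,"tx": 0,"ty": 0,"tz": 0.012,"hand": 0},{"wx": 0,"wy": 0,"wz": 0,"tx": 0,"ty": 0,"tz": 0.009,"hand": 0},{"wx": 0,"wy": 0,"wz": 0,"tx": 0,"ty": 0,"tz": 0,"hand": 0},{"wx": 0,"wy": 0,"wz": 0,"tx": 0,"ty": 0,"tz": 0,"hand": 1},{"wx": 0,"wy": 0,"wz": 0,"tx": 0,"ty": 0,"tz": 0,"hand": 1},{"wx": 0,"wy": 0,"wz": 0,"tx": 0,"ty": 0,"tz": -0.02,"hand": 1},{"wx": 0,"wy": 0,"wz": 0,"tx": 0,"ty": 0,"tz": -0.04,"hand": 1},{"wx": 0,"wy": 0,"wz": 0,"tx": 0,"ty": 0,"tz": -0.04,"hand": 1},{"wx": 0,"wy": 0,"wz": 0,"tx": 0,"ty": 0,"tz": -0.03,"hand": 1}]'

```text
time_s: 5.35
tcp_pos: [0.3894, 0.2046, 0.1773]
tool_rot: [0.006, -0.023, 1.0, -0.0]
wrist_force: [1.1, 0.9, -0.3]
opening: 1.0
```

>>> move_arm --motion '[{"wx": 0,"wy": 0,"wz": 0.055,"tx": 0,"ty": 0,"tz": 0,"hand": 1},{"wx": 0,"wy": 0,"wz": 0.055,"tx": 0,"ty": 0.03,"tz": 0,"hand": 1},{"wx": 0,"wy": 0,"wz": 0,"tx": 0,"ty": 0.04,"tz": 0,"hand": 1},{"wx": 0,"wy": 0,"wz": 0,"tx": 0,"ty": 0.04,"tz": 0,"hand": 1},{"wx": 0,"wy": 0,"wz": 0,"tx": 0,"ty": 0.04,"tz": 0,"hand": 1},{"wx": 0,"wy": 0,"wz": 0,"tx": 0,"ty": 0,"tz": 0,"hand": 1},{"wx": 0,"wy": 0,"wz": 0,"tx": 0,"ty": 0,"tz": 0,"hand": 1},{"wx": 0,"wy": 0,"wz": 0,"tx": 0,"ty": 0,"tz": 0,"hand": 1},{"wx": 0,"wy": 0,"wz": 0,"tx": 0,"ty": 0,"tz": 0,"hand": 1},{"wx": 0,"wy": 0,"wz": 0,"tx": 0,"ty": 0,"tz": 0,"hand": 1}]'

```text
time_s: 6.35
tcp_pos: [0.4008, 0.3591, 0.1879]
tool_rot: [0.014, 0.036, 0.999, 0.003]
wrist_force: [0.4, -0.7, -1.0]
opening: 0.998
```

```bash
python3 - <<'E'
from h import *
go([.3887,.356,.04],np.pi/2-.067)
E
```

```text
t 6.35 tcp [0.4008 0.3591 0.1879] jaw 1.499 j6 -0.9 F [ 0.37 -0.66 -1.04] op 0.998
 shift [ 0.0159 -0.0051  0.1475] turn [ 0.007  0.027 -0.005]
```

>>> move_arm --motion '[{"wx": 0.007,"wy": 0.027,"wz": 0,"tx": 0.012,"ty": -0.004,"tz": 0.0,"hand": 1},{"wx": 0,"wy": 0,"wz": 0,"tx": 0,"ty": 0,"tz": 0.037,"hand": 1},{"wx": 0,"wy": 0,"wz": 0,"tx": 0,"ty": 0,"tz": 0.037,"hand": 1},{"wx": 0,"wy": 0,"wz": 0,"tx": 0,"ty": 0,"tz": 0.037,"hand": 1},{"wx": 0,"wy": 0,"wz": 0,"tx": 0,"ty": 0,"tz": 0.037,"hand": 1},{"wx": 0,"wy": 0,"wz": 0,"tx": 0,"ty": 0,"tz": 0,"hand": 1},{"wx": 0,"wy": 0,"wz": 0,"tx": 0,"ty": 0,"tz": 0,"hand": 0},{"wx": 0,"wy": 0,"wz": 0,"tx": 0,"ty": 0,"tz": 0,"hand": 0},{"wx": 0,"wy": 0,"wz": 0,"tx": 0,"ty": 0,"tz": 0,"hand": 0},{"wx": 0,"wy": 0,"wz": 0,"tx": 0,"ty": 0,"tz": 0,"hand": 0}]'

```text
time_s: 7.35
tcp_pos: [0.3871, 0.3538, 0.0438]
tool_rot: [-0.0, 0.038, 0.999, 0.002]
wrist_force: [-0.4, 0.3, 0.0]
opening: 0.698
```

>>> move_arm --motion '[{"wx": 0,"wy": 0,"wz": 0,"tx": 0,"ty": 0,"tz": 0,"hand": 0},{"wx": 0,"wy": 0,"wz": 0,"tx": 0,"ty": 0,"tz": -0.01,"hand": 0},{"wx": 0,"wy": 0,"wz": 0,"tx": 0,"ty": 0,"tz": -0.01,"hand": 0},{"wx": 0,"wy": 0,"wz": 0,"tx": 0,"ty": 0,"tz": -0.01,"hand": 0},{"wx": 0,"wy": 0,"wz": 0,"tx": 0,"ty": 0,"tz": 0,"hand": 0},{"wx": 0,"wy": 0,"wz": 0,"tx": 0,"ty": 0,"tz": 0,"hand": 0},{"wx": 0,"wy": 0,"wz": 0,"tx": 0,"ty": 0,"tz": 0,"hand": 0},{"wx": 0,"wy": 0,"wz": 0,"tx": 0,"ty": 0,"tz": 0,"hand": 0},{"wx": 0,"wy": 0,"wz": 0,"tx": 0,"ty": 0,"tz": 0,"hand": 0},{"wx": 0,"wy": 0,"wz": 0,"tx": 0,"ty": 0,"tz": 0,"hand": 0}]'

```text
time_s: 8.35
tcp_pos: [0.3876, 0.3541, 0.0785]
tool_rot: [0.001, 0.038, 0.999, 0.003]
wrist_force: [0.8, -0.3, -0.0]
opening: 0.695
```

```bash
python3 - <<'E'
from h import *
go([.3887,.356,.05],np.pi/2-.067)
E
```

```text
t 8.35 tcp [0.3876 0.3541 0.0785] jaw 1.494 j6 -0.9 F [ 0.81 -0.34 -0.01] op 0.695
 shift [-0.0009  0.0018  0.0286] turn [ 0.006  0.001 -0.01 ]
```

>>> move_arm --motion '[{"wx": 0,"wy": 0,"wz": 0,"tx": 0,"ty": 0,"tz": 0.012,"hand": 0},{"wx": 0,"wy": 0,"wz": 0,"tx": 0,"ty": 0,"tz": 0.012,"hand": 0},{"wx": 0,"wy": 0,"wz": 0,"tx": 0,"ty": 0,"tz": 0.01,"hand": 0},{"wx": 0,"wy": 0,"wz": 0,"tx": 0,"ty": 0,"tz": 0,"hand": 0},{"wx": 0,"wy": 0,"wz": 0,"tx": 0,"ty": 0,"tz": 0,"hand": 1},{"wx": 0,"wy": 0,"wz": 0,"tx": 0,"ty": 0,"tz": 0,"hand": 1},{"wx": 0,"wy": 0,"wz": 0,"tx": 0,"ty": 0,"tz": -0.02,"hand": 1},{"wx": 0,"wy": 0,"wz": 0,"tx": 0,"ty": 0,"tz": -0.04,"hand": 1},{"wx": 0,"wy": 0,"wz": 0,"tx": 0,"ty": 0,"tz": -0.04,"hand": 1},{"wx": 0,"wy": 0,"wz": 0,"tx": 0,"ty": 0,"tz": -0.03,"hand": 1}]'

```text
time_s: 9.35
tcp_pos: [0.3853, 0.352, 0.1702]
tool_rot: [-0.003, 0.038, 0.999, 0.0]
wrist_force: [0.4, -0.3, 0.1]
opening: 0.999
```

>>> move_arm --motion '[{"wx": 0,"wy": 0,"wz": -0.08,"tx": 0,"ty": 0,"tz": -0.02,"hand": 1},{"wx": 0,"wy": 0,"wz": -0.08,"tx": 0,"ty": 0,"tz": 0,"hand": 1},{"wx": 0,"wy": 0,"wz": 0,"tx": -0.04,"ty": -0.003,"tz": 0,"hand": 1},{"wx": 0,"wy": 0,"wz": 0,"tx": -0.04,"ty": -0.003,"tz": 0,"hand": 1},{"wx": 0,"wy": 0,"wz": 0,"tx": -0.04,"ty": -0.003,"tz": 0,"hand": 1},{"wx": 0,"wy": 0,"wz": 0,"tx": -0.04,"ty": -0.003,"tz": 0,"hand": 1},{"wx": 0,"wy": 0,"wz": 0,"tx": 0,"ty": 0,"tz": 0,"hand": 1},{"wx": 0,"wy": 0,"wz": 0,"tx": 0,"ty": 0,"tz": 0,"hand": 1},{"wx": 0,"wy": 0,"wz": 0,"tx": 0,"ty": 0,"tz": 0,"hand": 1},{"wx": 0,"wy": 0,"wz": 0,"tx": 0,"ty": 0,"tz": 0,"hand": 1}]'

```text
time_s: 10.35
tcp_pos: [0.5512, 0.3555, 0.1991]
tool_rot: [0.001, -0.046, 0.999, 0.004]
wrist_force: [-0.7, 0.7, -0.9]
opening: 0.997
```

```bash
python3 - <<'E'
from h import *
go([.547,.327,.04],np.pi/2+.089)
s=eyes.snapshot("wrist"); cv2.imwrite("pics/w4.png",s["color"]); np.savez("w4.npz",**s)
E
```

```text
t 10.35 tcp [0.5512 0.3555 0.1991] jaw 1.663 j6 -1.21 F [-0.74  0.66 -0.94] op 0.997
 shift [ 0.0073 -0.0291  0.1588] turn [0.007 0.003 0.003]
```

View pics/w4.png

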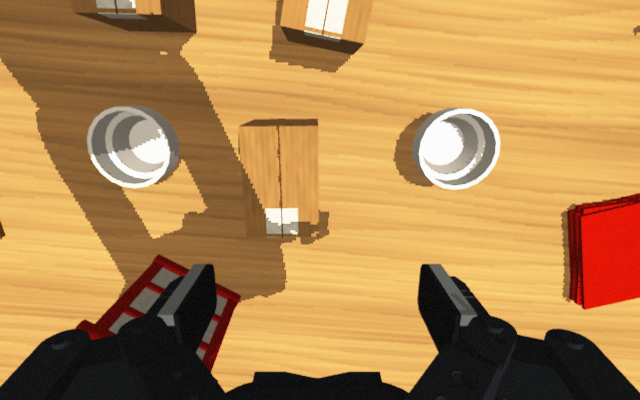

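```bash
python3 - <<'E'
from h import *
s=dict(np.load("w4.npz"))
A,B=pt(s,279,125,.075),pt(s,282,236.5,.075); d=B-A; print("c",((A+B)/2).round(4),np.linalg.norm(d),np.arctan2(d[1],d[0]))
for q in [(160,256),(240,296),(80,325)]: print([pt(s,*q,z)[:2].round(3) for z in (0,.12)])
E=d
hsv=cv2.cvtColor(s["color"],cv2.COLOR_BGR2HSV)
for x0,y0,x1,y1 in [(80,100,185,195),(410,100,505,195)]:
    m=((hsv[...,1]<50)&(hsv[...,2]>110)).astype(np.uint8)[y0:y1,x0:x1]
    c=max(cv2.findContours(m,cv2.RETR_EXTERNAL,cv2.CHAIN_APPROX_NONE)[0],key=cv2.contourArea)
    (u,v),r=cv2.minEnclosingCircle(c); print("cup",u+x0,v+y0,r,pt(s,u+x0,v+y0,.046).round(4))
E
```

```text
c [0.5458 0.3274 0.075 ] 0.09048001100117102 0.08676292998504638
[array([0.658, 0.197]), array([0.594, 0.25 ])]
[array([0.699, 0.284]), array([0.621, 0.307])]
[array([0.754, 0.102]), array([0.656, 0.189])]
cup 133.0234031677246 143.29574584960938 46.369876861572266 [0.5297 0.1995 0.046 ]
cup 455.7953300476074 145.29071807861328 44.308250427246094 [0.5066 0.4714 0.046 ]
```

>>> move_arm --motion '[{"wx": 0.007,"wy": 0.003,"wz": 0,"tx": 0.008,"ty": -0.029,"tz": 0.0,"hand": 1},{"wx": 0,"wy": 0,"wz": 0,"tx": 0,"ty": 0,"tz": 0.04,"hand": 1},{"wx": 0,"wy": 0,"wz": 0,"tx": 0,"ty": 0,"tz": 0.04,"hand": 1},{"wx": 0,"wy": 0,"wz": 0,"tx": 0,"ty": 0,"tz": 0.04,"hand": 1},{"wx": 0,"wy": 0,"wz": 0,"tx": 0,"ty": 0,"tz": 0.038,"hand": 1},{"wx": 0,"wy": 0,"wz": 0,"tx": 0,"ty": 0,"tz": 0,"hand": 1},{"wx": 0,"wy": 0,"wz": 0,"tx": 0,"ty": 0,"tz": 0,"hand": 0},{"wx": 0,"wy": 0,"wz": 0,"tx": 0,"ty": 0,"tz": 0,"hand": 0},{"wx": 0,"wy": 0,"wz": 0,"tx": 0,"ty": 0,"tz": 0,"hand": 0},{"wx": 0,"wy": 0,"wz": 0,"tx": 0,"ty": 0,"tz": 0,"hand": 0}]'

```text
time_s: 11.4
tcp_pos: [0.5447, 0.3286, 0.0487]
tool_rot: [0.007, -0.049, 0.999, 0.003]
wrist_force: [-0.1, 0.0, -1.5]
opening: 0.693
```

>>> move_arm --motion '[{"wx": 0,"wy": 0,"wz": 0,"tx": 0,"ty": 0,"tz": 0,"hand": 0},{"wx": 0,"wy": 0,"wz": 0,"tx": 0,"ty": 0,"tz": -0.01,"hand": 0},{"wx": 0,"wy": 0,"wz": 0,"tx": 0,"ty": 0,"tz": -0.01,"hand": 0},{"wx": 0,"wy": 0,"wz": 0,"tx": 0,"ty": 0,"tz": -0.01,"hand": 0},{"wx": 0,"wy": 0,"wz": 0,"tx": 0,"ty": 0,"tz": 0,"hand": 0},{"wx": 0,"wy": 0,"wz": 0,"tx": 0,"ty": 0,"tz": 0,"hand": 0},{"wx": 0,"wy": 0,"wz": 0,"tx": 0,"ty": 0,"tz": 0,"hand": 0},{"wx": 0,"wy": 0,"wz": 0,"tx": 0,"ty": 0,"tz": 0,"hand": 0},{"wx": 0,"wy": 0,"wz": 0,"tx": 0,"ty": 0,"tz": 0,"hand": 0},{"wx": 0,"wy": 0,"wz": 0,"tx": 0,"ty": 0,"tz": 0,"hand": 0}]'

```text
time_s: 12.4
tcp_pos: [0.5449, 0.3286, 0.0836]
tool_rot: [0.009, -0.049, 0.999, 0.003]
wrist_force: [0.2, 0.1, -0.3]
opening: 0.693
```

```bash
python3 - <<'E'
from h import *
go([.546,.3274,.05],np.pi/2+.089)
E
```

```text
t 12.4 tcp [0.5449 0.3286 0.0836] jaw 1.668 j6 -1.25 F [ 0.18  0.08 -0.3 ] op 0.693
 shift [-0.0004 -0.0015  0.0336] turn [0.006 0.018 0.008]
```

>>> move_arm --motion '[{"wx": 0,"wy": 0,"wz": 0,"tx": 0,"ty": 0,"tz": 0.012,"hand": 0},{"wx": 0,"wy": 0,"wz": 0,"tx": 0,"ty": 0,"tz": 0.012,"hand": 0},{"wx": 0,"wy": 0,"wz": 0,"tx": 0,"ty": 0,"tz": 0.01,"hand": 0},{"wx": 0,"wy": 0,"wz": 0,"tx": 0,"ty": 0,"tz": 0,"hand": 0},{"wx": 0,"wy": 0,"wz": 0,"tx": 0,"ty": 0,"tz": 0,"hand": 1},{"wx": 0,"wy": 0,"wz": 0,"tx": 0,"ty": 0,"tz": 0,"hand": 1},{"wx": 0,"wy": 0,"wz": 0,"tx": 0,"ty": 0,"tz": -0.02,"hand": 1},{"wx": 0,"wy": 0,"wz": 0,"tx": 0,"ty": 0,"tz": -0.04,"hand": 1},{"wx": 0,"wy": 0,"wz": 0,"tx": 0,"ty": 0,"tz": -0.04,"hand": 1},{"wx": 0,"wy": 0,"wz": 0,"tx": 0,"ty": 0,"tz": -0.04,"hand": 1}]'

```text
time_s: 13.4
tcp_pos: [0.5409, 0.3267, 0.1846]
tool_rot: [0.004, -0.049, 0.999, 0.001]
wrist_force: [0.8, -0.6, -0.4]
opening: 1.0
```

>>> move_arm --motion '[{"wx": 0.006,"wy": 0.018,"wz": 0,"tx": 0.01,"ty": 0,"tz": -0.03,"hand": 1},{"wx": 0,"wy": 0,"wz": -0.03,"tx": 0.01,"ty": -0.048,"tz": -0.02,"hand": 1},{"wx": 0,"wy": 0,"wz": 0,"tx": 0.01,"ty": -0.048,"tz": 0,"hand": 1},{"wx": 0,"wy": 0,"wz": 0,"tx": 0.01,"ty": -0.048,"tz": 0,"hand": 1},{"wx": 0,"wy": 0,"wz": 0,"tx": 0.01,"ty": -0.048,"tz": 0,"hand": 1},{"wx": 0,"wy": 0,"wz": 0,"tx": 0.01,"ty": -0.048,"tz": 0,"hand": 1},{"wx": 0,"wy": 0,"wz": 0,"tx": 0.01,"ty": -0.048,"tz": 0,"hand": 1},{"wx": 0,"wy": 0,"wz": 0,"tx": 0.01,"ty": -0.048,"tz": 0,"hand": 1},{"wx": 0,"wy": 0,"wz": 0,"tx": 0,"ty": 0,"tz": 0,"hand": 1},{"wx": 0,"wy": 0,"wz": 0,"tx": 0,"ty": 0,"tz": 0,"hand": 1}]'

```text
time_s: 14.4
tcp_pos: [0.5033, -0.0214, 0.2486]
tool_rot: [0.005, -0.065, 0.998, -0.001]
wrist_force: [-0.5, -0.2, -0.5]
opening: 1.001
```

```bash
python3 - <<'E'
from h import *
go([.424,-.204,.12],np.pi/2+.126)
s=eyes.snapshot("wrist"); cv2.imwrite("pics/w5.png",s["color"]); np.savez("w5.npz",**s)
E
```

```text
t 14.4 tcp [ 0.5033 -0.0214  0.2486] jaw 1.701 j6 -1.9 F [-0.54 -0.16 -0.55] op 1.001
 shift [ 0.1036 -0.1704  0.128 ] turn [-0.003  0.01   0.004]
```

View pics/w5.png

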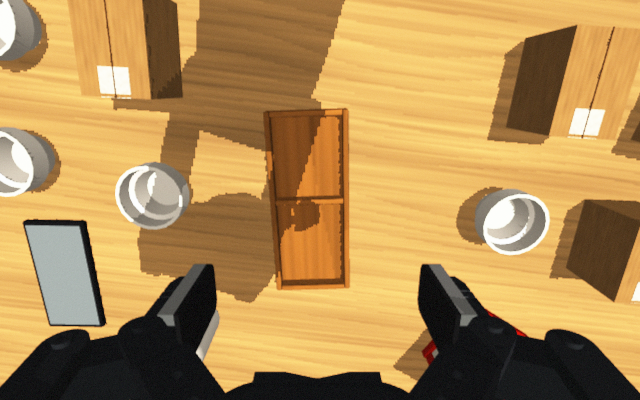

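```bash
python3 - <<'E'
from h import *
s=dict(np.load("w5.npz"))
P=np.array([pt(s,*q,.022)[:2] for q in [(264,112),(347,108),(349.5,286.5),(279,290)]]); D=np.array([pt(s,*q,.022)[:2] for q in [(275,200.5),(344,197.5)]])
print(P.round(4)); n=(P[0]+P[1])/2; f=(P[2]+P[3])/2; a=(f-n)/np.linalg.norm(f-n)
print("L",np.linalg.norm(f-n),"W",np.linalg.norm(P[0]-P[1]),np.linalg.norm(P[2]-P[3]),"ang",np.arctan2(a[1],a[0]),np.arctan2(*(P[2]-P[1])[::-1]),np.arctan2(*(P[3]-P[0])[::-1]))
c=P.mean(0); print("c",c,"div along",((D.mean(0)-c)@a))
hsv=cv2.cvtColor(s["color"],cv2.COLOR_BGR2HSV); m=((hsv[...,1]<50)&(hsv[...,2]>110)).astype(np.uint8)
crop=s["color"][95:300,250:365]; cv2.imwrite("pics/tray.png",cv2.resize(crop,None,fx=2.9,fy=2.9,interpolation=cv2.INTER_CUBIC))
E
```

```text
[[ 0.4549 -0.0827]
 [ 0.4399  0.0012]
 [ 0.6452  0.0367]
 [ 0.6612 -0.0472]]
L 0.20881359789463932 W 0.08527686984869697 0.08539583171600126 ang 0.17068887185812895 0.17094825319009307 0.17043066451973993
c [ 0.55032119 -0.02299742] div along -0.0087266277997794
```

View pics/tray.png

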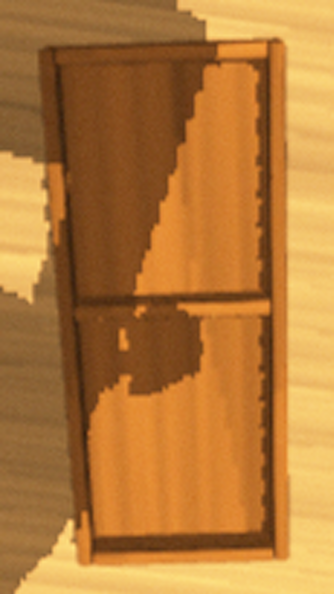

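```bash
python3 - <<'E'
from h import *
s=dict(np.load("w5.npz"))
P=np.array([pt(s,*q,.022)[:2] for q in [(263.8,111),(348.5,108),(349.3,287),(277.5,289)]]); D=np.array([pt(s,*q,.022)[:2] for q in [(276,200.5),(343,199)]])
n=(P[0]+P[1])/2; f=(P[2]+P[3])/2; a=(f-n)/np.linalg.norm(f-n)
c=P.mean(0); print("L",np.linalg.norm(f-n),"W",np.linalg.norm(P[0]-P[1]),np.linalg.norm(P[2]-P[3]),"ang",np.arctan2(a[1],a[0]),"c",c,"div",((D.mean(0)-c)@a),"kit",c+.048*a,"cup",c-.054*a)
B=pt(s,116,97,.075); A=pt(s,106.5,0,.075); d=(B-A)/np.linalg.norm(B-A); C=B-.045*d; print("b4",C,np.arctan2(d[1],d[0]))
go([C[0],C[1],.15],np.pi/2+np.arctan2(d[1],d[0]))
E
```

```text
L 0.20890292790394127 W 0.08692982364722528 0.08684873154388321 ang 0.16260538954707454 c [ 0.54992234 -0.02320468] div -0.007425435706889396 kit [ 0.59728917 -0.01543397] cup [ 0.49663467 -0.03194673]
b4 [ 0.41001589 -0.20648001  0.075     ] 0.05581296285470559
t 14.45 tcp [ 0.5034 -0.0211  0.2486] jaw 1.702 j6 -1.9 F [-0.23 -0.24  0.04] op 0.998
 shift [ 0.1178 -0.1712  0.098 ] turn [-0.003  0.01   0.075]
```

>>> move_arm --motion '[{"wx": 0,"wy": 0.01,"wz": 0.075,"tx": 0,"ty": 0,"tz": 0,"hand": 1},{"wx": 0,"wy": 0,"wz": 0,"tx": 0.026,"ty": -0.045,"tz": 0.017,"hand": 1},{"wx": 0,"wy": 0,"wz": 0,"tx": 0.026,"ty": -0.045,"tz": 0.017,"hand": 1},{"wx": 0,"wy": 0,"wz": 0,"tx": 0.026,"ty": -0.045,"tz": 0.017,"hand": 1},{"wx": 0,"wy": 0,"wz": 0,"tx": 0.026,"ty": -0.045,"tz": 0.017,"hand": 1},{"wx": 0,"wy": 0,"wz": 0,"tx": 0,"ty": 0,"tz": 0,"hand": 1},{"wx": 0,"wy": 0,"wz": 0,"tx": 0,"ty": 0,"tz": 0,"hand": 1},{"wx": 0,"wy": 0,"wz": 0,"tx": 0,"ty": 0,"tz": 0,"hand": 1},{"wx": 0,"wy": 0,"wz": 0,"tx": 0,"ty": 0,"tz": 0,"hand": 1},{"wx": 0,"wy": 0,"wz": 0,"tx": 0,"ty": 0,"tz": 0,"hand": 1}]'

```text
time_s: 15.45
tcp_pos: [0.4181, -0.1903, 0.1852]
tool_rot: [0.003, -0.036, 0.999, -0.002]
wrist_force: [-0.6, 0.3, -0.2]
opening: 1.001
```

```bash
python3 - <<'E'
from h import *
go([.41,-.2065,.05],np.pi/2+.056)
s=eyes.snapshot("wrist"); cv2.imwrite("pics/w6.png",s["color"]); np.savez("w6.npz",**s)
E
```

```text
t 15.45 tcp [ 0.4181 -0.1903  0.1852] jaw 1.642 j6 -2.24 F [-0.57  0.28 -0.22] op 1.001
 shift [ 0.01   -0.0151  0.1352] turn [-0.004  0.006  0.016]
```

View pics/w6.png

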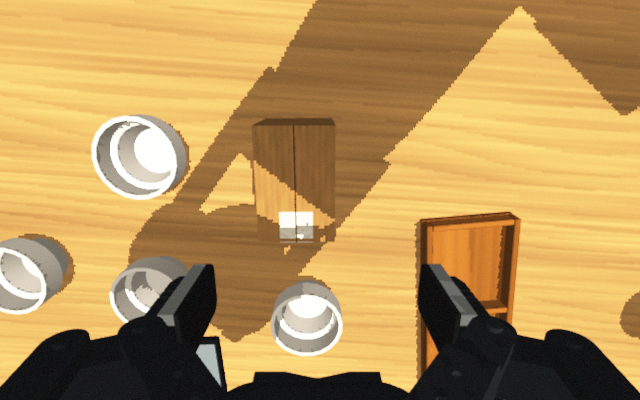

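```bash
python3 - <<'E'
from h import *
s=dict(np.load("w6.npz"))
A,B=pt(s,294,124,.075),pt(s,297.5,242,.075); d=B-A; C=(A+B)/2; print("c",C.round(4),np.linalg.norm(d),np.arctan2(d[1],d[0]))
for q in [(420,218),(519,212),(478,310)]: print(pt(s,*q,.022).round(4))
for q in [(140,155),(307,315),(150,287),(30,272)]: print(pt(s,*q,.046).round(4))
go([C[0],C[1],.045],np.pi/2+np.arctan2(d[1],d[0]))
E
```

```text
c [ 0.4101 -0.2068  0.075 ] 0.09134708894363046 0.08172716177927188
[ 0.4469 -0.0919  0.022 ]
[ 0.4344 -0.0012  0.022 ]
[ 0.5416 -0.0169  0.022 ]
[ 0.4009 -0.3362  0.046 ]
[ 0.5431 -0.1909  0.046 ]
[ 0.5236 -0.337   0.046 ]
[ 0.5159 -0.4448  0.046 ]
t 15.5 tcp [ 0.4181 -0.1903  0.1853] jaw 1.642 j6 -2.24 F [-0.1   0.28 -0.77] op 0.999
 shift [ 0.01   -0.0153  0.1403] turn [-0.004  0.006 -0.01 ]
```

>>> move_arm --motion '[{"wx": -0.004,"wy": 0.006,"wz": -0.01,"tx": 0.01,"ty": -0.0155,"tz": 0.0,"hand": 1},{"wx": 0,"wy": 0,"wz": 0,"tx": 0,"ty": 0,"tz": 0.04,"hand": 1},{"wx": 0,"wy": 0,"wz": 0,"tx": 0,"ty": 0,"tz": 0.04,"hand": 1},{"wx": 0,"wy": 0,"wz": 0,"tx": 0,"ty": 0,"tz": 0.04,"hand": 1},{"wx": 0,"wy": 0,"wz": 0,"tx": 0,"ty": 0,"tz": 0.022,"hand": 1},{"wx": 0,"wy": 0,"wz": 0,"tx": 0,"ty": 0,"tz": 0,"hand": 1},{"wx": 0,"wy": 0,"wz": 0,"tx": 0,"ty": 0,"tz": 0,"hand": 1},{"wx": 0,"wy": 0,"wz": 0,"tx": 0,"ty": 0,"tz": 0,"hand": 0},{"wx": 0,"wy": 0,"wz": 0,"tx": 0,"ty": 0,"tz": 0,"hand": 0},{"wx": 0,"wy": 0,"wz": 0,"tx": 0,"ty": 0,"tz": 0,"hand": 0}]' --grip_force 80

```text
time_s: 16.5
tcp_pos: [0.4147, -0.2055, 0.0456]
tool_rot: [0.004, -0.045, 0.999, -0.003]
wrist_force: [0.2, -0.3, -5.6]
opening: 0.687
```

>>> move_arm --motion '[{"wx": 0,"wy": 0,"wz": 0,"tx": 0,"ty": 0,"tz": 0,"hand": 0},{"wx": 0,"wy": 0,"wz": 0,"tx": 0,"ty": 0,"tz": 0,"hand": 0},{"wx": 0,"wy": 0,"wz": 0,"tx": 0,"ty": 0,"tz": 0,"hand": 0},{"wx": 0,"wy": 0,"wz": 0,"tx": 0,"ty": 0,"tz": -0.01,"hand": 0},{"wx": 0,"wy": 0,"wz": 0,"tx": 0,"ty": 0,"tz": -0.01,"hand": 0},{"wx": 0,"wy": 0,"wz": 0,"tx": 0,"ty": 0,"tz": -0.01,"hand": 0},{"wx": 0,"wy": 0,"wz": 0,"tx": 0,"ty": 0,"tz": 0,"hand": 0},{"wx": 0,"wy": 0,"wz": 0,"tx": 0,"ty": 0,"tz": 0,"hand": 0},{"wx": 0,"wy": 0,"wz": 0,"tx": 0,"ty": 0,"tz": 0,"hand": 0},{"wx": 0,"wy": 0,"wz": 0,"tx": 0,"ty": 0,"tz": 0,"hand": 0}]'

```text
time_s: 17.5
tcp_pos: [0.4144, -0.2052, 0.0795]
tool_rot: [0.005, -0.045, 0.999, -0.004]
wrist_force: [0.5, 0.1, -5.2]
opening: 0.686
```

```bash
python3 - <<'E'
from h import *
go([.597,-.0155,.16],np.pi/2+.163)
E
```

```text
t 17.5 tcp [ 0.4144 -0.2052  0.0795] jaw 1.661 j6 -2.29 F [ 0.48  0.09 -5.24] op 0.686
 shift [-0.1998  0.1718 -0.0799] turn [-0.008  0.009 -0.072]
```

>>> move_arm --motion '[{"wx": -0.008,"wy": 0.009,"wz": -0.072,"tx": 0,"ty": 0,"tz": -0.03,"hand": 0},{"wx": 0,"wy": 0,"wz": 0,"tx": 0,"ty": 0,"tz": -0.04,"hand": 0},{"wx": 0,"wy": 0,"wz": 0,"tx": -0.036,"ty": 0.026,"tz": 0,"hand": 0},{"wx": 0,"wy": 0,"wz": 0,"tx": -0.036,"ty": 0.026,"tz": 0,"hand": 0},{"wx": 0,"wy": 0,"wz": 0,"tx": -0.036,"ty": 0.026,"tz": 0,"hand": 0},{"wx": 0,"wy": 0,"wz": 0,"tx": -0.036,"ty": 0.026,"tz": 0,"hand": 0},{"wx": 0,"wy": 0,"wz": 0,"tx": -0.036,"ty": 0.026,"tz": 0,"hand": 0},{"wx": 0,"wy": 0,"wz": 0,"tx": -0.036,"ty": 0.026,"tz": 0,"hand": 0},{"wx": 0,"wy": 0,"wz": 0,"tx": 0,"ty": 0,"tz": 0,"hand": 0},{"wx": 0,"wy": 0,"wz": 0,"tx": 0,"ty": 0,"tz": 0,"hand": 0}]'

```text
time_s: 18.5
tcp_pos: [0.6076, -0.0078, 0.1474]
tool_rot: [-0.003, -0.081, 0.997, 0.001]
wrist_force: [-0.1, 0.4, -5.3]
opening: 0.685
```

```bash
python3 - <<'E'
from h import *
go([.601,-.015,.08],np.pi/2+.163)
s=eyes.snapshot("wrist"); cv2.imwrite("pics/w7.png",s["color"]); np.savez("w7.npz",**s)
a=np.array([np.cos(.163),np.sin(.163)]); b=np.array([-a[1],a[0]]); c=np.array([.5499,-.0232])
print([px(s,[*(c+i*a+j*b),.022]).round() .tolist() for i,j in [(-.105,-.044),(-.105,.044),(-.006,.044),(-.006,-.044)]])
E
```

```text
t 18.5 tcp [ 0.6076 -0.0078  0.1474] jaw 1.733 j6 -1.87 F [-0.12  0.39 -5.29] op 0.685
 shift [ 0.0073 -0.0062  0.0675] turn [ 0.003 -0.005 -0.001]
[[240.0, -45.0], [373.0, -45.0], [367.0, 109.0], [249.0, 110.0]]
```

View pics/w7.png

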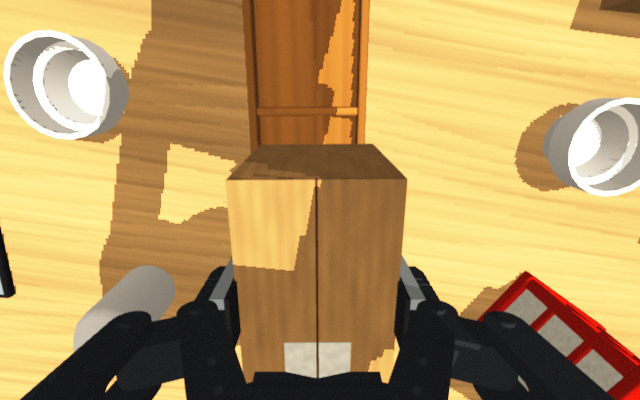

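```bash
python3 - <<'E'
from h import *
s=dict(np.load("w7.npz")); q=readout.read_state(); tcp=q["tcp_pos"]
a=np.array([np.cos(.163),np.sin(.163)]); b=np.array([-a[1],a[0]])
for zz in (.177,.181):
  for uv in [(227,180),(316,179),(406,180)]: p=pt(s,*uv,zz); print(zz,((p[:2]-tcp[:2])@a).round(4),((p[:2]-tcp[:2])@b).round(4))
for uv in [(252,145),(374,145)]: p=pt(s,*uv,.104); print("bot",((p[:2]-tcp[:2])@a).round(4),((p[:2]-tcp[:2])@b).round(4))
c=np.array([.5499,-.0232])
for uv in [(258,109),(358,109),(243.5,5),(369,5)]: p=pt(s,*uv,.022); print("tray",((p[:2]-c)@a).round(4),((p[:2]-c)@b).round(4))
E
```

```text
0.177 -0.048 -0.0298
0.177 -0.0482 -0.0
0.177 -0.0478 0.0302
0.181 -0.0489 -0.0288
0.181 -0.0492 -0.0
0.181 -0.0488 0.0291
bot -0.0499 -0.0341
bot -0.0497 0.0311
tray -0.0064 -0.0373
tray -0.0063 0.0373
tray -0.0756 -0.0437
tray -0.0755 0.0426
```

>>> move_arm --motion '[{"wx": 0.003,"wy": -0.005,"wz": 0,"tx": 0.007,"ty": -0.006,"tz": 0.02,"hand": 0},{"wx": 0,"wy": 0,"wz": 0,"tx": 0,"ty": 0,"tz": 0.03,"hand": 0},{"wx": 0,"wy": 0,"wz": 0,"tx": 0,"ty": 0,"tz": 0.017,"hand": 0},{"wx": 0,"wy": 0,"wz": 0,"tx": 0,"ty": 0,"tz": 0,"hand": 0},{"wx": 0,"wy": 0,"wz": 0,"tx": 0,"ty": 0,"tz": 0,"hand": 0},{"wx": 0,"wy": 0,"wz": 0,"tx": 0,"ty": 0,"tz": 0,"hand": 0},{"wx": 0,"wy": 0,"wz": 0,"tx": 0,"ty": 0,"tz": 0,"hand": 0},{"wx": 0,"wy": 0,"wz": 0,"tx": 0,"ty": 0,"tz": 0,"hand": 0},{"wx": 0,"wy": 0,"wz": 0,"tx": 0,"ty": 0,"tz": 0,"hand": 0},{"wx": 0,"wy": 0,"wz": 0,"tx": 0,"ty": 0,"tz": 0,"hand": 0}]'

```text
time_s: 19.55
tcp_pos: [0.6003, -0.02, 0.0834]
tool_rot: [0.003, -0.078, 0.997, -0.001]
wrist_force: [-0.1, -0.8, -5.0]
opening: 0.686
```

```bash
python3 - <<'E'
from h import *
go([.601,-.015,.053],np.pi/2+.163)
E
```

```text
t 19.55 tcp [ 0.6003 -0.02    0.0834] jaw 1.727 j6 -1.89 F [-0.05 -0.83 -4.98] op 0.686
 shift [-0.0013  0.0049  0.0304] turn [-0.002  0.006 -0.007]
```

>>> move_arm --motion '[{"wx": -0.002,"wy": 0.006,"wz": -0.007,"tx": -0.001,"ty": 0.005,"tz": 0,"hand": 0},{"wx": 0,"wy": 0,"wz": 0,"tx": 0,"ty": 0,"tz": 0,"hand": 0},{"wx": 0,"wy": 0,"wz": 0,"tx": 0,"ty": 0,"tz": 0,"hand": 0},{"wx": 0,"wy": 0,"wz": 0,"tx": 0,"ty": 0,"tz": 0.01,"hand": 0},{"wx": 0,"wy": 0,"wz": 0,"tx": 0,"ty": 0,"tz": 0.01,"hand": 0},{"wx": 0,"wy": 0,"wz": 0,"tx": 0,"ty": 0,"tz": 0.006,"hand": 0},{"wx": 0,"wy": 0,"wz": 0,"tx": 0,"ty": 0,"tz": 0.004,"hand": 0},{"wx": 0,"wy": 0,"wz": 0,"tx": 0,"ty": 0,"tz": 0,"hand": 0},{"wx": 0,"wy": 0,"wz": 0,"tx": 0,"ty": 0,"tz": 0,"hand": 0},{"wx": 0,"wy": 0,"wz": 0,"tx": 0,"ty": 0,"tz": 0,"hand": 0}]'

```text
time_s: 20.55
tcp_pos: [0.6004, -0.0141, 0.0516]
tool_rot: [-0.0, -0.082, 0.997, -0.0]
wrist_force: [-3.0, 0.5, -1.0]
opening: 0.689
```

```bash
python3 - <<'E'
from h import *
go([.601,-.015,.049],np.pi/2+.163)
E
```

```text
t 20.55 tcp [ 0.6004 -0.0141  0.0516] jaw 1.735 j6 -1.89 F [-2.98  0.54 -0.96] op 0.689
 shift [-0.0004 -0.0009  0.0026] turn [ 0.    -0.001  0.001]
```

>>> move_arm --motion '[{"wx": 0,"wy": 0,"wz": 0,"tx": 0,"ty": 0,"tz": 0,"hand": 1},{"wx": 0,"wy": 0,"wz": 0,"tx": 0,"ty": 0,"tz": 0,"hand": 1},{"wx": 0,"wy": 0,"wz": 0,"tx": 0,"ty": 0,"tz": 0,"hand": 1},{"wx": 0,"wy": 0,"wz": 0,"tx": 0,"ty": 0,"tz": -0.02,"hand": 1},{"wx": 0,"wy": 0,"wz": 0,"tx": 0,"ty": 0,"tz": -0.04,"hand": 1},{"wx": 0,"wy": 0,"wz": 0,"tx": 0,"ty": 0,"tz": -0.04,"hand": 1},{"wx": 0,"wy": 0,"wz": 0,"tx": 0,"ty": 0,"tz": -0.04,"hand": 1},{"wx": 0,"wy": 0,"wz": 0,"tx": 0,"ty": 0,"tz": -0.02,"hand": 1},{"wx": 0,"wy": 0,"wz": 0,"tx": 0,"ty": 0,"tz": 0,"hand": 1},{"wx": 0,"wy": 0,"wz": 0,"tx": 0,"ty": 0,"tz": 0,"hand": 1}]'

```text
time_s: 21.55
tcp_pos: [0.6005, -0.0145, 0.2173]
tool_rot: [-0.0, -0.082, 0.997, -0.0]
wrist_force: [0.1, 0.6, -1.1]
opening: 0.998
```

```bash
cat >> h.py <<'E'
def cups(s,prev=None):
    """rims in a wrist/top picture: bright low-saturation blobs -> rim ellipse -> point at z=.046"""
    hsv=cv2.cvtColor(s["color"],cv2.COLOR_BGR2HSV); m=((hsv[...,1]<55)&(hsv[...,2]>95)).astype(np.uint8)
    m=cv2.morphologyEx(m,cv2.MORPH_OPEN,np.ones((3,3))); out=[]
    T=np.array(s["cam_to_world"])
    for c in cv2.findContours(m,cv2.RETR_EXTERNAL,cv2.CHAIN_APPROX_NONE)[0]:
        P=np.array([pt(s,*q[0],.046)[:2] for q in cv2.convexHull(c)],np.float32)
        (x,y),r=cv2.minEnclosingCircle(P); bb=cv2.boundingRect(c)
        if .028<r<.055 and bb[0]>0 and bb[1]>0: out.append((round(float(x),4),round(float(y),4),round(float(r),4),bb))
    return out
E
python3 - <<'E'
from h import *
go([.543,-.191,.1],np.pi/2+.163)
# fingertip depth
for f,uvs in (("w7",[(231,260)]),("w5",[(214,265)])):
    s=dict(np.load(f+".npz")); T=s["cam_to_world"]
    for u,v in uvs:
        d=np.array([(u-s["cx"])/s["fx"],(v-s["cy"])/s["fy"],1]); lat={"w7":.0293,"w5":.0425}[f]; k=lat/abs(d[0]); print(f,(T[:3,:3]@(d*k)+T[:3,3])[2])
for f in ("w5","w6"):
    for r in cups(dict(np.load(f+".npz"))): print(f,r)
s=eyes.snapshot("top"); 
for r in cups(s): print("top",r)
w=eyes.snapshot("wrist"); cv2.imwrite("pics/w8.png",w["color"])
cv2.imwrite("pics/both8.png",np.hstack([cv2.resize(w["color"],(400,250)),cv2.resize(s["color"][150:275,130:500],(400,135))[:,:].copy() if 0 else cv2.resize(s["color"][140:270,260:500],(400,250))]))
E
```

```text
t 21.55 tcp [ 0.6005 -0.0145  0.2173] jaw 1.734 j6 -1.89 F [ 0.07  0.64 -1.11] op 0.998
 shift [ 0.0854 -0.1647  0.1174] turn [-0.    -0.     0.001]
w7 0.18265617813128168
w5 0.26174862294293827
w5 (0.7185, -0.1234, 0.0354, (196, 312, 23, 47))
w5 (0.6101, 0.1399, 0.028, (432, 265, 31, 33))
w5 (0.5318, 0.1884, 0.0422, (475, 190, 75, 65))
w5 (0.5516, -0.1877, 0.0395, (115, 163, 74, 66))
w6 (0.548, -0.1913, 0.042, (271, 281, 72, 75))
w6 (0.5283, -0.3377, 0.0442, (110, 257, 78, 66))
w6 (0.4024, -0.338, 0.0387, (91, 115, 95, 85))
top (0.0062, 0.5663, 0.0396, (105, 395, 30, 5))
top (0.3011, -0.6634, 0.0493, (539, 267, 33, 34))
top (0.4076, -0.3355, 0.0321, (431, 237, 20, 20))
top (0.513, 0.4648, 0.0322, (166, 204, 14, 21))
top (0.5333, 0.1883, 0.0307, (258, 198, 16, 19))
top (0.529, -0.4581, 0.033, (469, 196, 17, 22))
top (0.5392, -0.3327, 0.0332, (428, 193, 17, 22))
top (0.5519, -0.1918, 0.0322, (383, 190, 16, 20))
top (0.7118, -0.0237, 0.029, (324, 147, 19, 6))
```

View pics/both8.png

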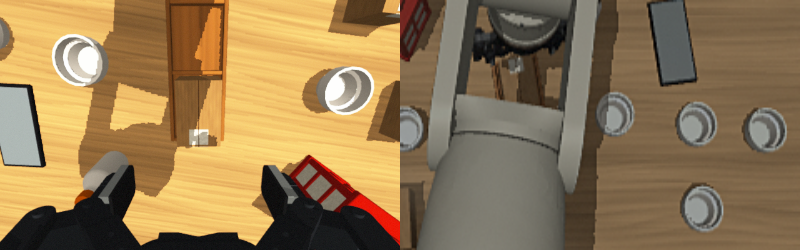

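```bash
cat >> h.py <<'E'
def cups(s,vmin=85,smax=70,z=.046,R0=.0345):
    hsv=cv2.cvtColor(s["color"],cv2.COLOR_BGR2HSV); m=((hsv[...,1]<smax)&(hsv[...,2]>vmin)).astype(np.uint8)
    m=cv2.morphologyEx(m,cv2.MORPH_OPEN,np.ones((3,3))); out=[]; o=np.array(s["cam_to_world"])[:2,3]
    for c in cv2.findContours(m,cv2.RETR_EXTERNAL,cv2.CHAIN_APPROX_NONE)[0]:
        bb=cv2.boundingRect(c)
        if bb[0]<=0 or bb[1]<=0 or bb[0]+bb[2]>=640 or bb[1]+bb[3]>=400 or bb[2]<9: continue
        P=np.array([pt(s,*q[0],z)[:2] for q in cv2.convexHull(c)]); u=P.mean(0)-o; u/=np.linalg.norm(u); t=np.array([-u[1],u[0]])
        w=np.ptp(P@t); l=np.ptp(P@u)
        if .058<w<.082 and .058<l<.11: out.append(((((P@u).max()-R0)*u+((P@t).max()+(P@t).min())/2*t).round(4).tolist(),"w",w.round(3),"l",l.round(3),bb))
    return out
E
python3 - <<'E'
from h import *
for f in ("w4","w5","w6"):
    for r in cups(dict(np.load(f+".npz"))): print(f,r)
for n in ("top","wrist","scene"):
    s=eyes.snapshot(n)
    for r in cups(s): print(n,r)
E
```

```text
w4 ([0.5106, 0.4753], 'w', np.float64(0.07), 'l', np.float64(0.076), (412, 108, 89, 82))
w4 ([0.5344, 0.1954], 'w', np.float64(0.069), 'l', np.float64(0.077), (87, 106, 92, 82))
w5 ([0.5344, 0.1957], 'w', np.float64(0.069), 'l', np.float64(0.084), (475, 189, 75, 66))
w5 ([0.555, -0.1911], 'w', np.float64(0.069), 'l', np.float64(0.079), (115, 163, 74, 66))
w6 ([0.5551, -0.1906], 'w', np.float64(0.068), 'l', np.float64(0.084), (271, 280, 72, 76))
w6 ([0.4043, -0.3416], 'w', np.float64(0.069), 'l', np.float64(0.077), (91, 115, 95, 85))
top ([0.4024, -0.332], 'w', np.float64(0.069), 'l', np.float64(0.058), (431, 237, 20, 24))
top ([0.5308, 0.187], 'w', np.float64(0.063), 'l', np.float64(0.062), (255, 195, 19, 24))
top ([0.5375, -0.3293], 'w', np.float64(0.058), 'l', np.float64(0.059), (427, 193, 20, 22))
top ([0.5491, -0.1878], 'w', np.float64(0.064), 'l', np.float64(0.062), (380, 188, 19, 23))
wrist ([0.5343, 0.1959], 'w', np.float64(0.069), 'l', np.float64(0.084), (507, 107, 92, 78))
wrist ([0.5552, -0.191], 'w', np.float64(0.069), 'l', np.float64(0.077), (82, 55, 91, 84))
scene ([0.5262, -0.4688], 'w', np.float64(0.07), 'l', np.float64(0.073), (122, 242, 32, 28))
scene ([0.5369, -0.3421], 'w', np.float64(0.07), 'l', np.float64(0.073), (176, 226, 30, 27))
scene ([0.568, -0.1925], 'w', np.float64(0.07), 'l', np.float64(0.059), (236, 212, 28, 22))
scene ([0.4123, -0.3408], 'w', np.float64(0.07), 'l', np.float64(0.065), (163, 186, 28, 24))
scene ([0.5368, 0.1922], 'w', np.float64(0.07), 'l', np.float64(0.068), (367, 153, 26, 20))
scene ([0.5195, 0.4623], 'w', np.float64(0.07), 'l', np.float64(0.059), (447, 117, 25, 15))
```

>>> move_arm --motion '[{"wx": 0,"wy": 0,"wz": 0,"tx": 0.018,"ty": -0.042,"tz": 0.025,"hand": 1},{"wx": 0,"wy": 0,"wz": 0,"tx": 0.018,"ty": -0.042,"tz": 0.025,"hand": 1},{"wx": 0,"wy": 0,"wz": 0,"tx": 0.018,"ty": -0.042,"tz": 0.025,"hand": 1},{"wx": 0,"wy": 0,"wz": 0,"tx": 0.018,"ty": -0.04,"tz": 0.025,"hand": 1},{"wx": 0,"wy": 0,"wz": 0,"tx": 0,"ty": 0,"tz": 0,"hand": 1},{"wx": 0,"wy": 0,"wz": 0,"tx": 0,"ty": 0,"tz": 0,"hand": 1},{"wx": 0,"wy": 0,"wz": 0,"tx": 0,"ty": 0,"tz": 0,"hand": 1},{"wx": 0,"wy": 0,"wz": 0,"tx": 0,"ty": 0,"tz": 0,"hand": 1},{"wx": 0,"wy": 0,"wz": 0,"tx": 0,"ty": 0,"tz": 0,"hand": 1},{"wx": 0,"wy": 0,"wz": 0,"tx": 0,"ty": 0,"tz": 0,"hand": 1}]' --grip_force 30

```text
time_s: 22.8
tcp_pos: [0.556, -0.1853, 0.1134]
tool_rot: [-0.002, -0.084, 0.996, 0.002]
wrist_force: [-0.2, 0.2, -0.3]
opening: 1.001
```

```bash
python3 - <<'E'
from h import *
go([.555,-.191,.014],np.pi/2+.163)
for r in cups(eyes.snapshot("wrist")): print(r)
E
```

```text
t 22.8 tcp [ 0.556  -0.1853  0.1134] jaw 1.74 j6 -2.19 F [-0.18  0.18 -0.28] op 1.001
 shift [ 0.0015 -0.0058  0.0994] turn [ 0.004 -0.005  0.006]
([0.5553, -0.1913], 'w', np.float64(0.068), 'l', np.float64(0.072), (254, 158, 107, 107))
([0.5383, -0.3414], 'w', np.float64(0.069), 'l', np.float64(0.081), (7, 90, 135, 116))
```

>>> move_arm --motion '[{"wx": 0.004,"wy": -0.005,"wz": 0.006,"tx": 0.001,"ty": -0.006,"tz": 0.02,"hand": 1},{"wx": 0,"wy": 0,"wz": 0,"tx": 0,"ty": 0,"tz": 0.03,"hand": 1},{"wx": 0,"wy": 0,"wz": 0,"tx": 0,"ty": 0,"tz": 0.03,"hand": 1},{"wx": 0,"wy": 0,"wz": 0,"tx": 0,"ty": 0,"tz": 0.015,"hand": 1},{"wx": 0,"wy": 0,"wz": 0,"tx": 0,"ty": 0,"tz": 0,"hand": 1},{"wx": 0,"wy": 0,"wz": 0,"tx": 0,"ty": 0,"tz": 0,"hand": 1},{"wx": 0,"wy": 0,"wz": 0,"tx": 0,"ty": 0,"tz": 0,"hand": 0},{"wx": 0,"wy": 0,"wz": 0,"tx": 0,"ty": 0,"tz": 0,"hand": 0},{"wx": 0,"wy": 0,"wz": 0,"tx": 0,"ty": 0,"tz": 0,"hand": 0},{"wx": 0,"wy": 0,"wz": 0,"tx": 0,"ty": 0,"tz": 0,"hand": 0}]'

```text
time_s: 23.85
tcp_pos: [0.56, -0.1907, 0.0221]
tool_rot: [0.005, -0.083, 0.997, -0.003]
wrist_force: [0.4, -0.5, -0.7]
opening: 0.792
```

```bash
python3 - <<'E'
from h import *
go([.555,-.191,.014],np.pi/2+.163)
E
```

```text
t 23.85 tcp [ 0.56   -0.1907  0.0221] jaw 1.737 j6 -2.2 F [ 0.44 -0.52 -0.7 ] op 0.792
 shift [0.005  0.0006 0.0081] turn [-0.006  0.009  0.004]
```

>>> move_arm --motion '[{"wx": 0,"wy": 0,"wz": 0,"tx": 0,"ty": 0,"tz": -0.02,"hand": 0},{"wx": 0,"wy": 0,"wz": 0,"tx": 0,"ty": 0,"tz": -0.04,"hand": 0},{"wx": 0,"wy": 0,"wz": 0,"tx": 0,"ty": 0,"tz": -0.04,"hand": 0},{"wx": -0.006,"wy": 0.009,"wz": 0,"tx": 0.008,"ty": 0.03,"tz": 0,"hand": 0},{"wx": 0,"wy": 0,"wz": 0,"tx": 0.008,"ty": 0.04,"tz": 0,"hand": 0},{"wx": 0,"wy": 0,"wz": 0,"tx": 0.008,"ty": 0.04,"tz": 0,"hand": 0},{"wx": 0,"wy": 0,"wz": 0,"tx": 0.007,"ty": 0.04,"tz": 0,"hand": 0},{"wx": 0,"wy": 0,"wz": 0,"tx": 0,"ty": 0.01,"tz": 0,"hand": 0},{"wx": 0,"wy": 0,"wz": 0,"tx": 0,"ty": 0,"tz": 0,"hand": 0},{"wx": 0,"wy": 0,"wz": 0,"tx": 0,"ty": 0,"tz": 0,"hand": 0}]'

```text
time_s: 24.85
tcp_pos: [0.5004, -0.034, 0.1286]
tool_rot: [0.002, -0.082, 0.997, -0.001]
wrist_force: [0.1, -0.1, 0.1]
opening: 0.793
```

```bash
python3 - <<'E'
from h import *
go([.5015,-.031,.03],np.pi/2+.163)
for n in ("wrist","scene"):
    for r in cups(eyes.snapshot(n)): print(n,r)
E
```

```text
t 24.85 tcp [ 0.5004 -0.034   0.1286] jaw 1.736 j6 -1.96 F [ 0.06 -0.1   0.06] op 0.793
 shift [-0.0012  0.003   0.0986] turn [-0.002  0.004  0.002]
scene ([0.5302, -0.4663], 'w', np.float64(0.069), 'l', np.float64(0.068), (122, 242, 32, 28))
scene ([0.5373, -0.342], 'w', np.float64(0.07), 'l', np.float64(0.072), (176, 226, 29, 27))
scene ([0.4138, -0.3406], 'w', np.float64(0.07), 'l', np.float64(0.062), (163, 186, 28, 24))
scene ([0.4309, -0.0077], 'w', np.float64(0.063), 'l', np.float64(0.061), (286, 150, 23, 18))
```

>>> move_arm --motion '[{"wx": -0.002,"wy": 0.004,"wz": 0,"tx": 0.002,"ty": 0.003,"tz": 0.02,"hand": 0},{"wx": 0,"wy": 0,"wz": 0,"tx": 0,"ty": 0,"tz": 0.03,"hand": 0},{"wx": 0,"wy": 0,"wz": 0,"tx": 0,"ty": 0,"tz": 0.02,"hand": 0},{"wx": 0,"wy": 0,"wz": 0,"tx": 0,"ty": 0,"tz": 0.01,"hand": 0},{"wx": 0,"wy": 0,"wz": 0,"tx": 0,"ty": 0,"tz": 0,"hand": 0},{"wx": 0,"wy": 0,"wz": 0,"tx": 0,"ty": 0,"tz": 0,"hand": 0},{"wx": 0,"wy": 0,"wz": 0,"tx": 0,"ty": 0,"tz": 0,"hand": 0},{"wx": 0,"wy": 0,"wz": 0,"tx": 0,"ty": 0,"tz": 0,"hand": 0},{"wx": 0,"wy": 0,"wz": 0,"tx": 0,"ty": 0,"tz": 0,"hand": 0},{"wx": 0,"wy": 0,"wz": 0,"tx": 0,"ty": 0,"tz": 0,"hand": 0}]'

```text
time_s: 25.95
tcp_pos: [0.5019, -0.0382, 0.0491]
tool_rot: [0.002, -0.078, 0.997, -0.001]
wrist_force: [1.0, 0.1, -1.0]
opening: 0.791
```

```bash
python3 - <<'E'
from h import *
go([.5015,-.031,.029],np.pi/2+.163)
E
```

```text
t 25.95 tcp [ 0.5019 -0.0382  0.0491] jaw 1.728 j6 -1.96 F [ 0.97  0.15 -0.99] op 0.791
 shift [-0.0006  0.0072  0.0201] turn [-0.003  0.004 -0.006]
```

>>> move_arm --motion '[{"wx": -0.003,"wy": 0.004,"wz": -0.006,"tx": 0,"ty": 0.007,"tz": 0,"hand": 0},{"wx": 0,"wy": 0,"wz": 0,"tx": 0,"ty": 0,"tz": 0,"hand": 0},{"wx": 0,"wy": 0,"wz": 0,"tx": 0,"ty": 0,"tz": 0,"hand": 0},{"wx": 0,"wy": 0,"wz": 0,"tx": 0,"ty": 0,"tz": 0.008,"hand": 0},{"wx": 0,"wy": 0,"wz": 0,"tx": 0,"ty": 0,"tz": 0.008,"hand": 0},{"wx": 0,"wy": 0,"wz": 0,"tx": 0,"ty": 0,"tz": 0.003,"hand": 0},{"wx": 0,"wy": 0,"wz": 0,"tx": 0,"ty": 0,"tz": 0,"hand": 0},{"wx": 0,"wy": 0,"wz": 0,"tx": 0,"ty": 0,"tz": 0,"hand": 0},{"wx": 0,"wy": 0,"wz": 0,"tx": 0,"ty": 0,"tz": 0,"hand": 0},{"wx": 0,"wy": 0,"wz": 0,"tx": 0,"ty": 0,"tz": 0,"hand": 0}]'

```text
time_s: 26.95
tcp_pos: [0.5006, -0.0304, 0.0282]
tool_rot: [-0.0, -0.082, 0.997, 0.0]
wrist_force: [-0.8, -0.8, -0.9]
opening: 0.794
```

```bash
python3 - <<'E'
from h import *
go([.5015,-.031,.029],np.pi/2+.163)
E
```

```text
t 26.95 tcp [ 0.5006 -0.0304  0.0282] jaw 1.735 j6 -1.95 F [-0.8  -0.79 -0.89] op 0.794
 shift [-0.0008 -0.0007 -0.0008] turn [ 0.001 -0.     0.001]
```

>>> move_arm --motion '[{"wx": 0,"wy": 0,"wz": 0,"tx": 0,"ty": 0,"tz": 0,"hand": 1},{"wx": 0,"wy": 0,"wz": 0,"tx": 0,"ty": 0,"tz": 0,"hand": 1},{"wx": 0,"wy": 0,"wz": 0,"tx": 0,"ty": 0,"tz": 0,"hand": 1},{"wx": 0,"wy": 0,"wz": 0,"tx": 0,"ty": 0,"tz": -0.02,"hand": 1},{"wx": 0,"wy": 0,"wz": 0,"tx": 0,"ty": 0,"tz": -0.04,"hand": 1},{"wx": 0,"wy": 0,"wz": 0,"tx": 0,"ty": 0,"tz": -0.04,"hand": 1},{"wx": 0,"wy": 0,"wz": 0,"tx": 0.002,"ty": -0.034,"tz": 0,"hand": 1},{"wx": 0,"wy": 0,"wz": 0,"tx": 0.002,"ty": -0.04,"tz": 0,"hand": 1},{"wx": 0,"wy": 0,"wz": 0,"tx": 0.002,"ty": -0.04,"tz": 0,"hand": 1},{"wx": 0,"wy": 0,"wz": 0,"tx": 0.002,"ty": -0.04,"tz": 0,"hand": 1}]'

```text
time_s: 27.95
tcp_pos: [0.5185, -0.1846, 0.1342]
tool_rot: [0.001, -0.085, 0.996, -0.0]
wrist_force: [0.8, -0.5, 1.3]
opening: 1.0
```

>>> move_arm --motion '[{"wx": 0,"wy": 0,"wz": 0,"tx": 0.002,"ty": -0.04,"tz": 0,"hand": 1},{"wx": 0,"wy": 0,"wz": 0,"tx": 0.002,"ty": -0.04,"tz": 0,"hand": 1},{"wx": 0,"wy": 0,"wz": 0,"tx": 0.002,"ty": -0.04,"tz": 0,"hand": 1},{"wx": 0,"wy": 0,"wz": 0,"tx": 0,"ty": -0.03,"tz": 0,"hand": 1},{"wx": 0,"wy": 0,"wz": 0,"tx": 0,"ty": 0,"tz": 0,"hand": 1},{"wx": 0,"wy": 0,"wz": 0,"tx": 0,"ty": 0,"tz": 0,"hand": 1},{"wx": 0,"wy": 0,"wz": 0,"tx": 0,"ty": 0,"tz": 0,"hand": 1},{"wx": 0,"wy": 0,"wz": 0,"tx": 0,"ty": 0,"tz": 0,"hand": 1},{"wx": 0,"wy": 0,"wz": 0,"tx": 0,"ty": 0,"tz": 0,"hand": 1},{"wx": 0,"wy": 0,"wz": 0,"tx": 0,"ty": 0,"tz": 0,"hand": 1}]'

```text
time_s: 28.95
tcp_pos: [0.5376, -0.342, 0.1343]
tool_rot: [0.001, -0.084, 0.996, -0.0]
wrist_force: [-0.9, -0.3, 0.2]
opening: 1.001
```

```bash
python3 - <<'E'
from h import *
go([.538,-.342,.018],np.pi/2+.163)
for n in ("wrist","top"):
    for r in cups(eyes.snapshot(n)): print(n,r)
E
```

```text
t 28.95 tcp [ 0.5376 -0.342   0.1343] jaw 1.739 j6 -2.43 F [-0.85 -0.34  0.21] op 1.001
 shift [-1.000e-04  0.000e+00  1.163e-01] turn [-0.001  0.003  0.005]
wrist ([0.6485, -0.3199], 'w', np.float64(0.061), 'l', np.float64(0.089), (284, 282, 77, 96))
wrist ([0.5374, -0.3417], 'w', np.float64(0.069), 'l', np.float64(0.071), (268, 155, 99, 98))
wrist ([0.5274, -0.4678], 'w', np.float64(0.069), 'l', np.float64(0.077), (83, 110, 114, 103))
top ([0.4973, -0.0357], 'w', np.float64(0.062), 'l', np.float64(0.061), (329, 207, 20, 20))
top ([0.5308, 0.187], 'w', np.float64(0.063), 'l', np.float64(0.062), (255, 195, 19, 24))
```

>>> move_arm --motion '[{"wx": 0,"wy": 0.003,"wz": 0.005,"tx": 0.002,"ty": 0,"tz": 0.02,"hand": 1},{"wx": 0,"wy": 0,"wz": 0,"tx": 0,"ty": 0,"tz": 0.04,"hand": 1},{"wx": 0,"wy": 0,"wz": 0,"tx": 0,"ty": 0,"tz": 0.04,"hand": 1},{"wx": 0,"wy": 0,"wz": 0,"tx": 0.002,"ty": 0,"tz": 0.014,"hand": 1},{"wx": 0,"wy": 0,"wz": 0,"tx": 0,"ty": 0,"tz": 0,"hand": 1},{"wx": 0,"wy": 0,"wz": 0,"tx": 0,"ty": 0,"tz": 0,"hand": 1},{"wx": 0,"wy": 0,"wz": 0,"tx": 0,"ty": 0,"tz": 0,"hand": 0},{"wx": 0,"wy": 0,"wz": 0,"tx": 0,"ty": 0,"tz": 0,"hand": 0},{"wx": 0,"wy": 0,"wz": 0,"tx": 0,"ty": 0,"tz": 0,"hand": 0},{"wx": 0,"wy": 0,"wz": 0,"tx": 0,"ty": 0,"tz": 0,"hand": 0}]'

```text
time_s: 30.05
tcp_pos: [0.5372, -0.3449, 0.0263]
tool_rot: [0.004, -0.082, 0.997, -0.005]
wrist_force: [-0.1, 0.8, 0.0]
opening: 0.797
```

```bash
python3 - <<'E'
from h import *
go([.538,-.342,.018],np.pi/2+.163)
E
```

```text
t 30.05 tcp [ 0.5372 -0.3449  0.0263] jaw 1.735 j6 -2.43 F [-0.08  0.79  0.  ] op 0.797
 shift [-0.0012  0.0028  0.0083] turn [-0.011  0.008  0.001]
```

>>> move_arm --motion '[{"wx": 0,"wy": 0,"wz": 0,"tx": 0,"ty": 0,"tz": -0.02,"hand": 0},{"wx": 0,"wy": 0,"wz": 0,"tx": 0,"ty": 0,"tz": -0.04,"hand": 0},{"wx": 0,"wy": 0,"wz": 0,"tx": 0,"ty": 0,"tz": -0.045,"hand": 0},{"wx": -0.011,"wy": 0.008,"wz": 0,"tx": 0,"ty": 0,"tz": 0,"hand": 0},{"wx": 0,"wy": 0,"wz": 0,"tx": -0.0013,"ty": 0.037,"tz": 0,"hand": 0},{"wx": 0,"wy": 0,"wz": 0,"tx": -0.0013,"ty": 0.04,"tz": 0,"hand": 0},{"wx": 0,"wy": 0,"wz": 0,"tx": -0.0013,"ty": 0.04,"tz": 0,"hand": 0},{"wx": 0,"wy": 0,"wz": 0,"tx": -0.0013,"ty": 0.04,"tz": 0,"hand": 0},{"wx": 0,"wy": 0,"wz": 0,"tx": -0.0013,"ty": 0.04,"tz": 0,"hand": 0},{"wx": 0,"wy": 0,"wz": 0,"tx": -0.0013,"ty": 0.04,"tz": 0,"hand": 0}]'

```text
time_s: 31.05
tcp_pos: [0.5041, -0.1056, 0.1362]
tool_rot: [0.001, -0.079, 0.997, -0.001]
wrist_force: [0.5, 0.3, -1.3]
opening: 0.797
```

>>> move_arm --motion '[{"wx": 0,"wy": 0,"wz": 0,"tx": -0.0013,"ty": 0.04,"tz": 0,"hand": 0},{"wx": 0,"wy": 0,"wz": 0,"tx": -0.001,"ty": 0.03,"tz": 0,"hand": 0},{"wx": 0,"wy": 0,"wz": 0,"tx": 0,"ty": 0,"tz": 0,"hand": 0},{"wx": 0,"wy": 0,"wz": 0,"tx": 0,"ty": 0,"tz": 0,"hand": 0},{"wx": 0,"wy": 0,"wz": 0,"tx": 0,"ty": 0,"tz": 0,"hand": 0},{"wx": 0,"wy": 0,"wz": 0,"tx": 0,"ty": 0,"tz": 0,"hand": 0},{"wx": 0,"wy": 0,"wz": 0,"tx": 0,"ty": 0,"tz": 0,"hand": 0},{"wx": 0,"wy": 0,"wz": 0,"tx": 0,"ty": 0,"tz": 0,"hand": 0},{"wx": 0,"wy": 0,"wz": 0,"tx": 0,"ty": 0,"tz": 0,"hand": 0},{"wx": 0,"wy": 0,"wz": 0,"tx": 0,"ty": 0,"tz": 0,"hand": 0}]'

```text
time_s: 32.05
tcp_pos: [0.4944, -0.0323, 0.1364]
tool_rot: [0.002, -0.079, 0.997, -0.001]
wrist_force: [0.2, 0.2, -0.5]
opening: 0.795
```

```bash
python3 - <<'E'
from h import *
go([.496,-.0312,.09],np.pi/2+.163)
E
```

```text
t 32.05 tcp [ 0.4944 -0.0323  0.1364] jaw 1.73 j6 -1.95 F [ 0.24  0.24 -0.54] op 0.795
 shift [-0.0016  0.001   0.0464] turn [-0.002  0.003 -0.004]
```

>>> move_arm --motion '[{"wx": -0.002,"wy": 0.003,"wz": -0.004,"tx": -0.001,"ty": 0.001,"tz": 0.02,"hand": 0},{"wx": 0,"wy": 0,"wz": 0,"tx": 0,"ty": 0,"tz": 0.02,"hand": 0},{"wx": 0,"wy": 0,"wz": 0,"tx": 0,"ty": 0,"tz": 0.01,"hand": 0},{"wx": 0,"wy": 0,"wz": 0,"tx": 0,"ty": 0,"tz": 0,"hand": 0},{"wx": 0,"wy": 0,"wz": 0,"tx": 0,"ty": 0,"tz": 0,"hand": 0},{"wx": 0,"wy": 0,"wz": 0,"tx": 0,"ty": 0,"tz": 0,"hand": 0},{"wx": 0,"wy": 0,"wz": 0,"tx": 0,"ty": 0,"tz": 0,"hand": 0},{"wx": 0,"wy": 0,"wz": 0,"tx": 0,"ty": 0,"tz": 0,"hand": 0},{"wx": 0,"wy": 0,"wz": 0,"tx": 0,"ty": 0,"tz": 0,"hand": 0},{"wx": 0,"wy": 0,"wz": 0,"tx": 0,"ty": 0,"tz": 0,"hand": 0}]'

```text
time_s: 33.05
tcp_pos: [0.4971, -0.0319, 0.0885]
tool_rot: [0.003, -0.081, 0.997, -0.001]
wrist_force: [0.5, 0.0, -0.4]
opening: 0.796
```

```bash
python3 - <<'E'
from h import *
go([.496,-.0312,.056],np.pi/2+.163)
E
```

```text
t 33.05 tcp [ 0.4971 -0.0319  0.0885] jaw 1.733 j6 -1.95 F [ 0.47  0.05 -0.44] op 0.796
 shift [0.0011 0.001  0.0325] turn [-0.002  0.005 -0.001]
```

>>> move_arm --motion '[{"wx": -0.002,"wy": 0.005,"wz": 0,"tx": 0.001,"ty": 0.001,"tz": 0.01,"hand": 0},{"wx": 0,"wy": 0,"wz": 0,"tx": 0,"ty": 0,"tz": 0.01,"hand": 0},{"wx": 0,"wy": 0,"wz": 0,"tx": 0,"ty": 0,"tz": 0.008,"hand": 0},{"wx": 0,"wy": 0,"wz": 0,"tx": 0,"ty": 0,"tz": 0.003,"hand": 0},{"wx": 0,"wy": 0,"wz": 0,"tx": 0,"ty": 0,"tz": 0,"hand": 0},{"wx": 0,"wy": 0,"wz": 0,"tx": 0,"ty": 0,"tz": 0,"hand": 0},{"wx": 0,"wy": 0,"wz": 0,"tx": 0,"ty": 0,"tz": 0,"hand": 0},{"wx": 0,"wy": 0,"wz": 0,"tx": 0,"ty": 0,"tz": 0,"hand": 0},{"wx": 0,"wy": 0,"wz": 0,"tx": 0,"ty": 0,"tz": 0,"hand": 0},{"wx": 0,"wy": 0,"wz": 0,"tx": 0,"ty": 0,"tz": 0,"hand": 0}]'

```text
time_s: 34.05
tcp_pos: [0.4957, -0.031, 0.0545]
tool_rot: [-0.0, -0.081, 0.997, 0.0]
wrist_force: [1.5, 0.2, -1.4]
opening: 0.799
```

```bash
python3 - <<'E'
from h import *
go([.496,-.0312,.055],np.pi/2+.163)
E
```

```text
t 34.05 tcp [ 0.4957 -0.031   0.0545] jaw 1.733 j6 -1.95 F [ 1.49  0.23 -1.35] op 0.799
 shift [-0.0002 -0.0002 -0.0005] turn [ 0.001 -0.001 -0.001]
```

>>> move_arm --motion '[{"wx": 0,"wy": 0,"wz": 0,"tx": 0,"ty": 0,"tz": 0,"hand": 1},{"wx": 0,"wy": 0,"wz": 0,"tx": 0,"ty": 0,"tz": 0,"hand": 1},{"wx": 0,"wy": 0,"wz": 0,"tx": 0,"ty": 0,"tz": 0,"hand": 1},{"wx": 0,"wy": 0,"wz": 0,"tx": 0,"ty": 0,"tz": -0.02,"hand": 1},{"wx": 0,"wy": 0,"wz": 0,"tx": 0,"ty": 0,"tz": -0.04,"hand": 1},{"wx": 0,"wy": 0,"wz": 0,"tx": 0,"ty": 0,"tz": -0.03,"hand": 1},{"wx": 0,"wy": 0,"wz": 0,"tx": 0.0036,"ty": -0.03,"tz": 0,"hand": 1},{"wx": 0,"wy": 0,"wz": 0,"tx": 0.0036,"ty": -0.04,"tz": 0,"hand": 1},{"wx": 0,"wy": 0,"wz": 0,"tx": 0.0036,"ty": -0.04,"tz": 0,"hand": 1},{"wx": 0,"wy": 0,"wz": 0,"tx": 0.0036,"ty": -0.04,"tz": 0,"hand": 1}]'

```text
time_s: 35.05
tcp_pos: [0.5062, -0.1821, 0.1494]
tool_rot: [0.001, -0.084, 0.996, 0.0]
wrist_force: [0.5, 0.1, 0.5]
opening: 1.002
```

>>> move_arm --motion '[{"wx": 0,"wy": 0,"wz": 0,"tx": 0.0036,"ty": -0.04,"tz": 0,"hand": 1},{"wx": 0,"wy": 0,"wz": 0,"tx": 0.0036,"ty": -0.04,"tz": 0,"hand": 1},{"wx": 0,"wy": 0,"wz": 0,"tx": 0.0036,"ty": -0.04,"tz": 0,"hand": 1},{"wx": 0,"wy": 0,"wz": 0,"tx": 0.0036,"ty": -0.04,"tz": 0,"hand": 1},{"wx": 0,"wy": 0,"wz": 0,"tx": 0.0036,"ty": -0.04,"tz": 0,"hand": 1},{"wx": 0,"wy": 0,"wz": 0,"tx": 0.0036,"ty": -0.04,"tz": 0,"hand": 1},{"wx": 0,"wy": 0,"wz": 0,"tx": 0.0036,"ty": -0.037,"tz": 0,"hand": 1},{"wx": 0,"wy": 0,"wz": 0,"tx": 0,"ty": 0,"tz": 0,"hand": 1},{"wx": 0,"wy": 0,"wz": 0,"tx": 0,"ty": 0,"tz": 0,"hand": 1},{"wx": 0,"wy": 0,"wz": 0,"tx": 0,"ty": 0,"tz": 0,"hand": 1}]'

```text
time_s: 36.05
tcp_pos: [0.5257, -0.4758, 0.1471]
tool_rot: [0.0, -0.082, 0.997, 0.001]
wrist_force: [-0.6, 0.2, -0.3]
opening: 0.995
```

```bash
python3 - <<'E'
from h import *
for n in ("wrist","top"):
    for r in cups(eyes.snapshot(n)): print(n,r)
go([.5274,-.4678,.014],np.pi/2+.163)
E
```

```text
wrist ([0.5273, -0.4679], 'w', np.float64(0.069), 'l', np.float64(0.072), (280, 156, 94, 94))
top ([0.5305, 0.1874], 'w', np.float64(0.062), 'l', np.float64(0.062), (255, 195, 19, 24))
t 36.15 tcp [ 0.5259 -0.4753  0.1475] jaw 1.736 j6 -2.58 F [-0.15 -0.42  0.05] op 0.997
 shift [-0.0026  0.0071  0.1335] turn [0.001 0.001 0.002]
```

>>> move_arm --motion '[{"wx": 0,"wy": 0,"wz": 0,"tx": -0.001,"ty": 0.007,"tz": 0.02,"hand": 1},{"wx": 0,"wy": 0,"wz": 0,"tx": 0,"ty": 0,"tz": 0.04,"hand": 1},{"wx": 0,"wy": 0,"wz": 0,"tx": 0,"ty": 0,"tz": 0.04,"hand": 1},{"wx": 0,"wy": 0,"wz": 0,"tx": 0,"ty": 0,"tz": 0.024,"hand": 1},{"wx": 0,"wy": 0,"wz": 0,"tx": 0,"ty": 0,"tz": 0.008,"hand": 1},{"wx": 0,"wy": 0,"wz": 0,"tx": 0,"ty": 0,"tz": 0,"hand": 1},{"wx": 0,"wy": 0,"wz": 0,"tx": 0,"ty": 0,"tz": 0,"hand": 0},{"wx": 0,"wy": 0,"wz": 0,"tx": 0,"ty": 0,"tz": 0,"hand": 0},{"wx": 0,"wy": 0,"wz": 0,"tx": 0,"ty": 0,"tz": 0,"hand": 0},{"wx": 0,"wy": 0,"wz": 0,"tx": 0,"ty": 0,"tz": 0,"hand": 0}]'

```text
time_s: 37.15
tcp_pos: [0.5305, -0.4645, 0.0219]
tool_rot: [0.004, -0.086, 0.996, -0.005]
wrist_force: [-0.3, 0.4, -0.9]
opening: 0.794
```

```bash
python3 - <<'E'
from h import *
go([.496,-.0312,.15],np.pi/2+.163)
E
```

```text
t 37.15 tcp [ 0.5305 -0.4645  0.0219] jaw 1.743 j6 -2.57 F [-0.25  0.37 -0.88] op 0.794
 shift [-0.0412  0.4315 -0.1321] turn [-0.01   0.008  0.009]
```

>>> move_arm --motion '[{"wx": 0,"wy": 0,"wz": 0,"tx": 0,"ty": 0,"tz": -0.02,"hand": 0},{"wx": 0,"wy": 0,"wz": 0,"tx": 0,"ty": 0,"tz": -0.04,"hand": 0},{"wx": 0,"wy": 0,"wz": 0,"tx": 0,"ty": 0,"tz": -0.04,"hand": 0},{"wx": -0.01,"wy": 0.008,"wz": 0.009,"tx": 0,"ty": 0,"tz": -0.02,"hand": 0},{"wx": 0,"wy": 0,"wz": 0,"tx": -0.0036,"ty": 0.033,"tz": 0,"hand": 0},{"wx": 0,"wy": 0,"wz": 0,"tx": -0.0036,"ty": 0.04,"tz": 0,"hand": 0},{"wx": 0,"wy": 0,"wz": 0,"tx": -0.0036,"ty": 0.04,"tz": 0,"hand": 0},{"wx": 0,"wy": 0,"wz": 0,"tx": -0.0036,"ty": 0.04,"tz": 0,"hand": 0},{"wx": 0,"wy": 0,"wz": 0,"tx": -0.0036,"ty": 0.04,"tz": 0,"hand": 0},{"wx": 0,"wy": 0,"wz": 0,"tx": -0.0036,"ty": 0.04,"tz": 0,"hand": 0}]'

```text
time_s: 38.15
tcp_pos: [0.5119, -0.2277, 0.1503]
tool_rot: [0.002, -0.078, 0.997, -0.002]
wrist_force: [0.7, 0.3, -0.2]
opening: 0.796
```

>>> move_arm --motion '[{"wx": 0,"wy": 0,"wz": 0,"tx": -0.0036,"ty": 0.04,"tz": 0,"hand": 0},{"wx": 0,"wy": 0,"wz": 0,"tx": -0.0036,"ty": 0.04,"tz": 0,"hand": 0},{"wx": 0,"wy": 0,"wz": 0,"tx": -0.0036,"ty": 0.04,"tz": 0,"hand": 0},{"wx": 0,"wy": 0,"wz": 0,"tx": -0.0036,"ty": 0.04,"tz": 0,"hand": 0},{"wx": 0,"wy": 0,"wz": 0,"tx": -0.0036,"ty": 0.03,"tz": 0,"hand": 0},{"wx": 0,"wy": 0,"wz": 0,"tx": 0,"ty": 0,"tz": 0,"hand": 0},{"wx": 0,"wy": 0,"wz": 0,"tx": 0,"ty": 0,"tz": 0,"hand": 0},{"wx": 0,"wy": 0,"wz": 0,"tx": 0,"ty": 0,"tz": 0,"hand": 0},{"wx": 0,"wy": 0,"wz": 0,"tx": 0,"ty": 0,"tz": 0,"hand": 0},{"wx": 0,"wy": 0,"wz": 0,"tx": 0,"ty": 0,"tz": 0,"hand": 0}]'

```text
time_s: 39.15
tcp_pos: [0.499, -0.0279, 0.154]
tool_rot: [0.006, -0.078, 0.997, -0.004]
wrist_force: [0.2, -0.2, -0.0]
opening: 0.799
```

```bash
python3 - <<'E'
from h import *
go([.4994,-.0306,.105],np.pi/2+.163)
E
```

```text
t 39.15 tcp [ 0.499  -0.0279  0.154 ] jaw 1.728 j6 -1.94 F [ 0.19 -0.22 -0.05] op 0.799
 shift [ 0.0006 -0.0024  0.049 ] turn [-0.008  0.012 -0.006]
```

>>> move_arm --motion '[{"wx": -0.008,"wy": 0.012,"wz": -0.006,"tx": 0.001,"ty": -0.002,"tz": 0.02,"hand": 0},{"wx": 0,"wy": 0,"wz": 0,"tx": 0.001,"ty": 0,"tz": 0.02,"hand": 0},{"wx": 0,"wy": 0,"wz": 0,"tx": 0,"ty": 0,"tz": 0.01,"hand": 0},{"wx": 0,"wy": 0,"wz": 0,"tx": 0,"ty": 0,"tz": 0,"hand": 0},{"wx": 0,"wy": 0,"wz": 0,"tx": 0,"ty": 0,"tz": 0,"hand": 0},{"wx": 0,"wy": 0,"wz": 0,"tx": 0,"ty": 0,"tz": 0,"hand": 0},{"wx": 0,"wy": 0,"wz": 0,"tx": 0,"ty": 0,"tz": 0,"hand": 0},{"wx": 0,"wy": 0,"wz": 0,"tx": 0,"ty": 0,"tz": 0,"hand": 0},{"wx": 0,"wy": 0,"wz": 0,"tx": 0,"ty": 0,"tz": 0,"hand": 0},{"wx": 0,"wy": 0,"wz": 0,"tx": 0,"ty": 0,"tz": 0,"hand": 0}]'

```text
time_s: 40.15
tcp_pos: [0.4982, -0.033, 0.1019]
tool_rot: [-0.0, -0.08, 0.997, 0.0]
wrist_force: [1.0, 0.6, -1.3]
opening: 0.798
```

```bash
python3 - <<'E'
from h import *
go([.4994,-.0306,.072],np.pi/2+.163)
E
```

```text
t 40.15 tcp [ 0.4982 -0.033   0.1019] jaw 1.731 j6 -1.95 F [ 1.    0.56 -1.28] op 0.798
 shift [-0.0016  0.0021  0.0299] turn [ 0.    -0.    -0.002]
```

>>> move_arm --motion '[{"wx": 0,"wy": 0,"wz": 0,"tx": -0.0015,"ty": 0.002,"tz": 0,"hand": 0},{"wx": 0,"wy": 0,"wz": 0,"tx": 0,"ty": 0,"tz": 0.01,"hand": 0},{"wx": 0,"wy": 0,"wz": 0,"tx": 0,"ty": 0,"tz": 0.01,"hand": 0},{"wx": 0,"wy": 0,"wz": 0,"tx": 0,"ty": 0,"tz": 0.005,"hand": 0},{"wx": 0,"wy": 0,"wz": 0,"tx": 0,"ty": 0,"tz": 0.003,"hand": 0},{"wx": 0,"wy": 0,"wz": 0,"tx": 0,"ty": 0,"tz": 0,"hand": 0},{"wx": 0,"wy": 0,"wz": 0,"tx": 0,"ty": 0,"tz": 0,"hand": 0},{"wx": 0,"wy": 0,"wz": 0,"tx": 0,"ty": 0,"tz": 0,"hand": 0},{"wx": 0,"wy": 0,"wz": 0,"tx": 0,"ty": 0,"tz": 0,"hand": 0},{"wx": 0,"wy": 0,"wz": 0,"tx": 0,"ty": 0,"tz": 0,"hand": 0}]'

```text
time_s: 41.15
tcp_pos: [0.4993, -0.0304, 0.0712]
tool_rot: [-0.0, -0.08, 0.997, 0.0]
wrist_force: [0.4, 0.0, -1.3]
opening: 0.796
```

```bash
python3 - <<'E'
from h import *
go([.4994,-.0306,.072],np.pi/2+.163)
E
```

```text
t 41.15 tcp [ 0.4993 -0.0304  0.0712] jaw 1.732 j6 -1.95 F [ 0.45  0.05 -1.32] op 0.796
 shift [-0.     -0.0002 -0.0008] turn [ 0.    -0.    -0.002]
```

>>> move_arm --motion '[{"wx": 0,"wy": 0,"wz": 0,"tx": 0,"ty": 0,"tz": 0,"hand": 1},{"wx": 0,"wy": 0,"wz": 0,"tx": 0,"ty": 0,"tz": 0,"hand": 1},{"wx": 0,"wy": 0,"wz": 0,"tx": 0,"ty": 0,"tz": 0,"hand": 1},{"wx": 0,"wy": 0,"wz": 0,"tx": 0,"ty": 0,"tz": -0.02,"hand": 1},{"wx": 0,"wy": 0,"wz": 0,"tx": 0,"ty": 0,"tz": -0.04,"hand": 1},{"wx": 0,"wy": 0,"wz": 0,"tx": 0,"ty": 0,"tz": -0.03,"hand": 1},{"wx": 0,"wy": 0,"wz": 0,"tx": 0.0175,"ty": -0.0355,"tz": 0,"hand": 1},{"wx": 0,"wy": 0,"wz": 0,"tx": 0.0175,"ty": -0.0355,"tz": 0,"hand": 1},{"wx": 0,"wy": 0,"wz": 0,"tx": 0.0175,"ty": -0.0355,"tz": 0,"hand": 1},{"wx": 0,"wy": 0,"wz": 0,"tx": 0.0175,"ty": -0.0355,"tz": 0,"hand": 1}]'

```text
time_s: 42.15
tcp_pos: [0.4528, -0.1827, 0.1659]
tool_rot: [0.001, -0.084, 0.996, -0.0]
wrist_force: [0.7, 0.5, -0.4]
opening: 1.003
```

>>> move_arm --motion '[{"wx": 0,"wy": 0,"wz": 0,"tx": 0.0175,"ty": -0.0355,"tz": 0,"hand": 1},{"wx": 0,"wy": 0,"wz": 0,"tx": 0.0175,"ty": -0.0355,"tz": 0,"hand": 1},{"wx": 0,"wy": 0,"wz": 0,"tx": 0.0175,"ty": -0.0355,"tz": 0,"hand": 1},{"wx": 0,"wy": 0,"wz": 0,"tx": 0.0175,"ty": -0.0355,"tz": 0,"hand": 1},{"wx": 0,"wy": 0,"wz": 0,"tx": 0,"ty": 0,"tz": 0,"hand": 1},{"wx": 0,"wy": 0,"wz": 0,"tx": 0,"ty": 0,"tz": 0,"hand": 1},{"wx": 0,"wy": 0,"wz": 0,"tx": 0,"ty": 0,"tz": 0,"hand": 1},{"wx": 0,"wy": 0,"wz": 0,"tx": 0,"ty": 0,"tz": 0,"hand": 1},{"wx": 0,"wy": 0,"wz": 0,"tx": 0,"ty": 0,"tz": 0,"hand": 1},{"wx": 0,"wy": 0,"wz": 0,"tx": 0,"ty": 0,"tz": 0,"hand": 1}]'

```text
time_s: 43.15
tcp_pos: [0.4039, -0.342, 0.1666]
tool_rot: [0.001, -0.083, 0.997, -0.001]
wrist_force: [-0.4, -0.6, -0.8]
opening: 0.996
```

```bash
python3 - <<'E'
from h import *
for n in ("wrist","top"):
    for r in cups(eyes.snapshot(n)): print(n,r)
go([.4043,-.3416,.014],np.pi/2+.163)
E
```

```text
wrist ([0.404, -0.3417], 'w', np.float64(0.068), 'l', np.float64(0.071), (274, 148, 87, 88))
top ([0.5071, -0.0336], 'w', np.float64(0.071), 'l', np.float64(0.08), (325, 204, 25, 26))
top ([0.5118, 0.4624], 'w', np.float64(0.058), 'l', np.float64(0.058), (161, 204, 20, 22))
top ([0.531, 0.1871], 'w', np.float64(0.063), 'l', np.float64(0.063), (255, 195, 19, 24))
t 43.25 tcp [ 0.4038 -0.3422  0.1666] jaw 1.737 j6 -2.59 F [0.15 0.24 0.37] op 1.0
 shift [-0.0002  0.0008  0.1526] turn [-0.002  0.002  0.003]
```

>>> move_arm --motion '[{"wx": 0,"wy": 0,"wz": 0,"tx": 0.001,"ty": 0.001,"tz": 0.02,"hand": 1},{"wx": 0,"wy": 0,"wz": 0,"tx": 0.001,"ty": 0,"tz": 0.04,"hand": 1},{"wx": 0,"wy": 0,"wz": 0,"tx": 0.001,"ty": 0,"tz": 0.04,"hand": 1},{"wx": 0,"wy": 0,"wz": 0,"tx": 0,"ty": 0,"tz": 0.035,"hand": 1},{"wx": 0,"wy": 0,"wz": 0,"tx": 0,"ty": 0,"tz": 0.016,"hand": 1},{"wx": 0,"wy": 0,"wz": 0,"tx": 0,"ty": 0,"tz": 0,"hand": 1},{"wx": 0,"wy": 0,"wz": 0,"tx": 0,"ty": 0,"tz": 0,"hand": 0},{"wx": 0,"wy": 0,"wz": 0,"tx": 0,"ty": 0,"tz": 0,"hand": 0},{"wx": 0,"wy": 0,"wz": 0,"tx": 0,"ty": 0,"tz": 0,"hand": 0},{"wx": 0,"wy": 0,"wz": 0,"tx": 0,"ty": 0,"tz": 0,"hand": 0}]'

```text
time_s: 44.25
tcp_pos: [0.4038, -0.3428, 0.0159]
tool_rot: [0.004, -0.084, 0.996, -0.004]
wrist_force: [0.4, -0.4, -0.8]
opening: 0.796
```

```bash
python3 - <<'E'
from h import *
go([.4957,-.0312,.17],np.pi/2+.163)
t=readout.read_state()["tcp_pos"]; print("off along a",(t[:2]-[.404,-.3417])@[np.cos(.163),np.sin(.163)])
E
```

```text
t 44.25 tcp [ 0.4038 -0.3428  0.0159] jaw 1.74 j6 -2.59 F [ 0.37 -0.42 -0.79] op 0.796
 shift [-0.144   0.2903 -0.1559] turn [-0.009  0.007  0.006]
off along a -0.0003818070846283967
```

>>> move_arm --motion '[{"wx": 0,"wy": 0,"wz": 0,"tx": 0,"ty": 0,"tz": -0.02,"hand": 0},{"wx": 0,"wy": 0,"wz": 0,"tx": 0,"ty": 0,"tz": -0.04,"hand": 0},{"wx": 0,"wy": 0,"wz": 0,"tx": 0,"ty": 0,"tz": -0.04,"hand": 0},{"wx": -0.009,"wy": 0.007,"wz": 0.006,"tx": 0,"ty": 0,"tz": -0.04,"hand": 0},{"wx": 0,"wy": 0,"wz": 0,"tx": -0.017,"ty": 0.0356,"tz": 0,"hand": 0},{"wx": 0,"wy": 0,"wz": 0,"tx": -0.017,"ty": 0.0356,"tz": 0,"hand": 0},{"wx": 0,"wy": 0,"wz": 0,"tx": -0.017,"ty": 0.0356,"tz": 0,"hand": 0},{"wx": 0,"wy": 0,"wz": 0,"tx": -0.017,"ty": 0.0356,"tz": 0,"hand": 0},{"wx": 0,"wy": 0,"wz": 0,"tx": -0.017,"ty": 0.0356,"tz": 0,"hand": 0},{"wx": 0,"wy": 0,"wz": 0,"tx": -0.017,"ty": 0.0356,"tz": 0,"hand": 0}]'

```text
time_s: 45.25
tcp_pos: [0.4705, -0.1111, 0.1683]
tool_rot: [0.004, -0.077, 0.997, -0.004]
wrist_force: [0.2, 0.3, -0.7]
opening: 0.798
```

>>> move_arm --motion '[{"wx": 0,"wy": 0,"wz": 0,"tx": -0.017,"ty": 0.0356,"tz": 0,"hand": 0},{"wx": 0,"wy": 0,"wz": 0,"tx": -0.017,"ty": 0.0356,"tz": 0,"hand": 0},{"wx": 0,"wy": 0,"wz": 0,"tx": 0,"ty": 0,"tz": 0,"hand": 0},{"wx": 0,"wy": 0,"wz": 0,"tx": 0,"ty": 0,"tz": 0,"hand": 0},{"wx": 0,"wy": 0,"wz": 0,"tx": 0,"ty": 0,"tz": 0,"hand": 0},{"wx": 0,"wy": 0,"wz": 0,"tx": 0,"ty": 0,"tz": 0,"hand": 0},{"wx": 0,"wy": 0,"wz": 0,"tx": 0,"ty": 0,"tz": 0,"hand": 0},{"wx": 0,"wy": 0,"wz": 0,"tx": 0,"ty": 0,"tz": 0,"hand": 0},{"wx": 0,"wy": 0,"wz": 0,"tx": 0,"ty": 0,"tz": 0,"hand": 0},{"wx": 0,"wy": 0,"wz": 0,"tx": 0,"ty": 0,"tz": 0,"hand": 0}]'

```text
time_s: 46.25
tcp_pos: [0.4941, -0.0315, 0.1714]
tool_rot: [0.007, -0.078, 0.997, -0.005]
wrist_force: [0.0, -0.1, -0.1]
opening: 0.796
```

```bash
python3 - <<'E'
from h import *
go([.4957,-.0312,.12],np.pi/2+.163)
E
```

```text
t 46.25 tcp [ 0.4941 -0.0315  0.1714] jaw 1.726 j6 -1.94 F [ 0.01 -0.15 -0.14] op 0.796
 shift [-0.0009  0.0006  0.0514] turn [-0.011  0.013 -0.007]
```

>>> move_arm --motion '[{"wx": -0.011,"wy": 0.013,"wz": -0.007,"tx": -0.001,"ty": 0.001,"tz": 0.02,"hand": 0},{"wx": 0,"wy": 0,"wz": 0,"tx": 0.001,"ty": 0,"tz": 0.02,"hand": 0},{"wx": 0,"wy": 0,"wz": 0,"tx": 0,"ty": 0,"tz": 0.01,"hand": 0},{"wx": 0,"wy": 0,"wz": 0,"tx": 0,"ty": 0,"tz": 0,"hand": 0},{"wx": 0,"wy": 0,"wz": 0,"tx": 0,"ty": 0,"tz": 0,"hand": 0},{"wx": 0,"wy": 0,"wz": 0,"tx": 0,"ty": 0,"tz": 0,"hand": 0},{"wx": 0,"wy": 0,"wz": 0,"tx": 0,"ty": 0,"tz": 0,"hand": 0},{"wx": 0,"wy": 0,"wz": 0,"tx": 0,"ty": 0,"tz": 0,"hand": 0},{"wx": 0,"wy": 0,"wz": 0,"tx": 0,"ty": 0,"tz": 0,"hand": 0},{"wx": 0,"wy": 0,"wz": 0,"tx": 0,"ty": 0,"tz": 0,"hand": 0}]'

```text
time_s: 47.25
tcp_pos: [0.495, -0.0308, 0.1195]
tool_rot: [0.0, -0.082, 0.997, 0.001]
wrist_force: [0.0, -0.5, -1.0]
opening: 0.799
```

```bash
python3 - <<'E'
from h import *
go([.4957,-.0312,.088],np.pi/2+.163)
E
```

```text
t 47.25 tcp [ 0.495  -0.0308  0.1195] jaw 1.734 j6 -1.95 F [ 0.02 -0.47 -1.05] op 0.799
 shift [-0.0006 -0.0005  0.0315] turn [0.001 0.    0.   ]
```

>>> move_arm --motion '[{"wx": 0,"wy": 0,"wz": 0,"tx": -0.0006,"ty": -0.0005,"tz": 0.01,"hand": 0},{"wx": 0,"wy": 0,"wz": 0,"tx": 0,"ty": 0,"tz": 0.01,"hand": 0},{"wx": 0,"wy": 0,"wz": 0,"tx": 0,"ty": 0,"tz": 0.006,"hand": 0},{"wx": 0,"wy": 0,"wz": 0,"tx": 0,"ty": 0,"tz": 0.003,"hand": 0},{"wx": 0,"wy": 0,"wz": 0,"tx": 0,"ty": 0,"tz": 0,"hand": 0},{"wx": 0,"wy": 0,"wz": 0,"tx": 0,"ty": 0,"tz": 0,"hand": 0},{"wx": 0,"wy": 0,"wz": 0,"tx": 0,"ty": 0,"tz": 0,"hand": 0},{"wx": 0,"wy": 0,"wz": 0,"tx": 0,"ty": 0,"tz": 0,"hand": 0},{"wx": 0,"wy": 0,"wz": 0,"tx": 0,"ty": 0,"tz": 0,"hand": 0},{"wx": 0,"wy": 0,"wz": 0,"tx": 0,"ty": 0,"tz": 0,"hand": 0}]'

```text
time_s: 48.25
tcp_pos: [0.4957, -0.0312, 0.0879]
tool_rot: [0.0, -0.082, 0.997, 0.001]
wrist_force: [-0.2, -0.6, -0.1]
opening: 0.799
```

```bash
python3 - <<'E'
from h import *
go([.4957,-.0312,.088],np.pi/2+.163)
E
```

```text
t 48.25 tcp [ 0.4957 -0.0312  0.0879] jaw 1.734 j6 -1.95 F [-0.23 -0.63 -0.06] op 0.799
 shift [-0.     -0.     -0.0001] turn [0.001 0.    0.   ]
```

>>> move_arm --motion '[{"wx": 0,"wy": 0,"wz": 0,"tx": 0,"ty": 0,"tz": 0,"hand": 1},{"wx": 0,"wy": 0,"wz": 0,"tx": 0,"ty": 0,"tz": 0,"hand": 1},{"wx": 0,"wy": 0,"wz": 0,"tx": 0,"ty": 0,"tz": 0,"hand": 1},{"wx": 0,"wy": 0,"wz": 0,"tx": 0,"ty": 0,"tz": -0.02,"hand": 1},{"wx": 0,"wy": 0,"wz": 0,"tx": 0,"ty": 0,"tz": -0.04,"hand": 1},{"wx": 0,"wy": 0,"wz": 0,"tx": 0,"ty": 0,"tz": -0.03,"hand": 1},{"wx": 0,"wy": 0,"wz": 0,"tx": -0.0122,"ty": 0.035,"tz": 0,"hand": 1},{"wx": 0,"wy": 0,"wz": 0,"tx": -0.0122,"ty": 0.035,"tz": 0,"hand": 1},{"wx": 0,"wy": 0,"wz": 0,"tx": -0.0122,"ty": 0.035,"tz": 0,"hand": 1},{"wx": 0,"wy": 0,"wz": 0,"tx": -0.0122,"ty": 0.035,"tz": 0,"hand": 1}]'

```text
time_s: 49.25
tcp_pos: [0.5219, 0.1156, 0.1828]
tool_rot: [0.001, -0.078, 0.997, 0.0]
wrist_force: [0.8, -0.7, -0.1]
opening: 1.002
```

>>> move_arm --motion '[{"wx": 0,"wy": 0,"wz": 0,"tx": -0.0122,"ty": 0.035,"tz": 0,"hand": 1},{"wx": 0,"wy": 0,"wz": 0,"tx": -0.0122,"ty": 0.035,"tz": 0,"hand": 1},{"wx": 0,"wy": 0,"wz": 0,"tx": 0,"ty": 0,"tz": 0,"hand": 1},{"wx": 0,"wy": 0,"wz": 0,"tx": 0,"ty": 0,"tz": 0,"hand": 1},{"wx": 0,"wy": 0,"wz": 0,"tx": 0,"ty": 0,"tz": 0,"hand": 1},{"wx": 0,"wy": 0,"wz": 0,"tx": 0,"ty": 0,"tz": 0,"hand": 1},{"wx": 0,"wy": 0,"wz": 0,"tx": 0,"ty": 0,"tz": 0,"hand": 1},{"wx": 0,"wy": 0,"wz": 0,"tx": 0,"ty": 0,"tz": 0,"hand": 1},{"wx": 0,"wy": 0,"wz": 0,"tx": 0,"ty": 0,"tz": 0,"hand": 1},{"wx": 0,"wy": 0,"wz": 0,"tx": 0,"ty": 0,"tz": 0,"hand": 1}]'

```text
time_s: 50.25
tcp_pos: [0.5353, 0.1926, 0.1831]
tool_rot: [0.001, -0.078, 0.997, 0.001]
wrist_force: [-0.4, 0.4, 0.4]
opening: 0.999
```

```bash
python3 - <<'E'
from h import *
for n in ("wrist","scene"):
    s=eyes.snapshot(n); cv2.imwrite(f"pics/{n}_a.png",s["color"])
    for r in cups(s): print(n,r)
go([.5344,.1957,.014],np.pi/2+.163)
E
```

```text
wrist ([0.5336, 0.195], 'w', np.float64(0.069), 'l', np.float64(0.07), (278, 144, 84, 83))
scene ([0.4406, -0.0131], 'w', np.float64(0.077), 'l', np.float64(0.08), (283, 153, 29, 24))
t 50.35 tcp [0.5353 0.1927 0.1831] jaw 1.728 j6 -1.52 F [ 0.11 -0.47  0.16] op 0.998
 shift [0.0009 0.0029 0.1691] turn [ 0.001  0.003 -0.006]
```

>>> move_arm --motion '[{"wx": 0,"wy": 0.003,"wz": -0.006,"tx": 0.002,"ty": 0.0025,"tz": 0.02,"hand": 1},{"wx": 0,"wy": 0,"wz": 0,"tx": 0.001,"ty": 0,"tz": 0.04,"hand": 1},{"wx": 0,"wy": 0,"wz": 0,"tx": 0.001,"ty": 0,"tz": 0.04,"hand": 1},{"wx": 0,"wy": 0,"wz": 0,"tx": 0,"ty": 0,"tz": 0.04,"hand": 1},{"wx": 0,"wy": 0,"wz": 0,"tx": 0,"ty": 0,"tz": 0.027,"hand": 1},{"wx": 0,"wy": 0,"wz": 0,"tx": 0,"ty": 0,"tz": 0,"hand": 1},{"wx": 0,"wy": 0,"wz": 0,"tx": 0,"ty": 0,"tz": 0,"hand": 0},{"wx": 0,"wy": 0,"wz": 0,"tx": 0,"ty": 0,"tz": 0,"hand": 0},{"wx": 0,"wy": 0,"wz": 0,"tx": 0,"ty": 0,"tz": 0,"hand": 0},{"wx": 0,"wy": 0,"wz": 0,"tx": 0,"ty": 0,"tz": 0,"hand": 0}]'

```text
time_s: 51.35
tcp_pos: [0.5341, 0.1957, 0.0173]
tool_rot: [0.005, -0.082, 0.997, 0.001]
wrist_force: [-0.2, 1.1, 0.2]
opening: 0.794
```

```bash
python3 - <<'E'
from h import *
go([.4957,-.0312,.19],np.pi/2+.163)
t=readout.read_state()["tcp_pos"]; print("off along a",(t[:2]-[.5336,.195])@[np.cos(.163),np.sin(.163)])
E
```

```text
t 51.35 tcp [0.5341 0.1957 0.0173] jaw 1.734 j6 -1.52 F [-0.16  1.07  0.17] op 0.794
 shift [ 0.0733 -0.2173 -0.1737] turn [0.002 0.009 0.001]
off along a 0.0006401368110894903
```

>>> move_arm --motion '[{"wx": 0,"wy": 0,"wz": 0,"tx": 0,"ty": 0,"tz": -0.02,"hand": 0},{"wx": 0,"wy": 0,"wz": 0,"tx": 0,"ty": 0,"tz": -0.04,"hand": 0},{"wx": 0,"wy": 0,"wz": 0,"tx": 0,"ty": 0,"tz": -0.04,"hand": 0},{"wx": 0.002,"wy": 0.009,"wz": 0,"tx": 0,"ty": 0,"tz": -0.04,"hand": 0},{"wx": 0,"wy": 0,"wz": 0,"tx": 0,"ty": 0,"tz": -0.02,"hand": 0},{"wx": 0,"wy": 0,"wz": 0,"tx": 0.0118,"ty": -0.0353,"tz": 0,"hand": 0},{"wx": 0,"wy": 0,"wz": 0,"tx": 0.0118,"ty": -0.0353,"tz": 0,"hand": 0},{"wx": 0,"wy": 0,"wz": 0,"tx": 0.0118,"ty": -0.0353,"tz": 0,"hand": 0},{"wx": 0,"wy": 0,"wz": 0,"tx": 0.0118,"ty": -0.0353,"tz": 0,"hand": 0},{"wx": 0,"wy": 0,"wz": 0,"tx": 0.0118,"ty": -0.0353,"tz": 0,"hand": 0}]'

```text
time_s: 52.35
tcp_pos: [0.5035, 0.0094, 0.1928]
tool_rot: [0.007, -0.085, 0.996, -0.0]
wrist_force: [1.2, 0.4, -0.6]
opening: 0.798
```

>>> move_arm --motion '[{"wx": 0,"wy": 0,"wz": 0,"tx": 0.0118,"ty": -0.0353,"tz": 0,"hand": 0},{"wx": 0,"wy": 0,"wz": 0,"tx": 0,"ty": 0,"tz": 0,"hand": 0},{"wx": 0,"wy": 0,"wz": 0,"tx": 0,"ty": 0,"tz": 0,"hand": 0},{"wx": 0,"wy": 0,"wz": 0,"tx": 0,"ty": 0,"tz": 0,"hand": 0},{"wx": 0,"wy": 0,"wz": 0,"tx": 0,"ty": 0,"tz": 0,"hand": 0},{"wx": 0,"wy": 0,"wz": 0,"tx": 0,"ty": 0,"tz": 0,"hand": 0},{"wx": 0,"wy": 0,"wz": 0,"tx": 0,"ty": 0,"tz": 0,"hand": 0},{"wx": 0,"wy": 0,"wz": 0,"tx": 0,"ty": 0,"tz": 0,"hand": 0},{"wx": 0,"wy": 0,"wz": 0,"tx": 0,"ty": 0,"tz": 0,"hand": 0},{"wx": 0,"wy": 0,"wz": 0,"tx": 0,"ty": 0,"tz": 0,"hand": 0}]'

```text
time_s: 53.35
tcp_pos: [0.4976, -0.0294, 0.1961]
tool_rot: [0.009, -0.085, 0.996, -0.001]
wrist_force: [0.9, 0.0, -1.4]
opening: 0.795
```

```bash
python3 - <<'E'
from h import *
go([.4963,-.0311,.143],np.pi/2+.163)
E
```

```text
t 53.35 tcp [ 0.4976 -0.0294  0.1961] jaw 1.741 j6 -1.96 F [ 0.94  0.02 -1.42] op 0.795
 shift [ 0.0025 -0.0012  0.0531] turn [-0.004  0.019  0.007]
```

>>> move_arm --motion '[{"wx": -0.004,"wy": 0.019,"wz": 0.007,"tx": 0.0016,"ty": -0.0015,"tz": 0.01,"hand": 0},{"wx": 0,"wy": 0,"wz": 0,"tx": 0.001,"ty": 0,"tz": 0.02,"hand": 0},{"wx": 0,"wy": 0,"wz": 0,"tx": 0,"ty": 0,"tz": 0.02,"hand": 0},{"wx": 0,"wy": 0,"wz": 0,"tx": 0,"ty": 0,"tz": 0,"hand": 0},{"wx": 0,"wy": 0,"wz": 0,"tx": 0,"ty": 0,"tz": 0,"hand": 0},{"wx": 0,"wy": 0,"wz": 0,"tx": 0,"ty": 0,"tz": 0,"hand": 0},{"wx": 0,"wy": 0,"wz": 0,"tx": 0,"ty": 0,"tz": 0,"hand": 0},{"wx": 0,"wy": 0,"wz": 0,"tx": 0,"ty": 0,"tz": 0,"hand": 0},{"wx": 0,"wy": 0,"wz": 0,"tx": 0,"ty": 0,"tz": 0,"hand": 0},{"wx": 0,"wy": 0,"wz": 0,"tx": 0,"ty": 0,"tz": 0,"hand": 0}]'

```text
time_s: 54.35
tcp_pos: [0.4959, -0.0322, 0.1454]
tool_rot: [-0.001, -0.08, 0.997, -0.0]
wrist_force: [-0.7, 0.7, 0.9]
opening: 0.799
```

```bash
python3 - <<'E'
from h import *
go([.4963,-.0311,.1113],np.pi/2+.163)
E
```

```text
t 54.35 tcp [ 0.4959 -0.0322  0.1454] jaw 1.732 j6 -1.95 F [-0.72  0.68  0.95] op 0.799
 shift [-0.0006  0.001   0.0341] turn [ 0.    -0.003 -0.002]
```

>>> move_arm --motion '[{"wx": 0,"wy": -0.003,"wz": -0.002,"tx": -0.0006,"ty": 0.001,"tz": 0.01,"hand": 0},{"wx": 0,"wy": 0,"wz": 0,"tx": 0,"ty": 0,"tz": 0.01,"hand": 0},{"wx": 0,"wy": 0,"wz": 0,"tx": 0,"ty": 0,"tz": 0.008,"hand": 0},{"wx": 0,"wy": 0,"wz": 0,"tx": 0,"ty": 0,"tz": 0.0035,"hand": 0},{"wx": 0,"wy": 0,"wz": 0,"tx": 0,"ty": 0,"tz": 0,"hand": 0},{"wx": 0,"wy": 0,"wz": 0,"tx": 0,"ty": 0,"tz": 0,"hand": 0},{"wx": 0,"wy": 0,"wz": 0,"tx": 0,"ty": 0,"tz": 0,"hand": 0},{"wx": 0,"wy": 0,"wz": 0,"tx": 0,"ty": 0,"tz": 0,"hand": 0},{"wx": 0,"wy": 0,"wz": 0,"tx": 0,"ty": 0,"tz": 0,"hand": 0},{"wx": 0,"wy": 0,"wz": 0,"tx": 0,"ty": 0,"tz": 0,"hand": 0}]'

```text
time_s: 55.35
tcp_pos: [0.4964, -0.031, 0.1112]
tool_rot: [0.0, -0.081, 0.997, 0.0]
wrist_force: [-0.4, -0.3, -0.3]
opening: 0.797
```

```bash
python3 - <<'E'
from h import *
go([.4963,-.0311,.1113],np.pi/2+.163)
E
```

```text
t 55.35 tcp [ 0.4964 -0.031   0.1112] jaw 1.734 j6 -1.95 F [-0.39 -0.32 -0.33] op 0.797
 shift [ 0.0001 -0.0001 -0.0001] turn [-0.     0.001  0.   ]
```

>>> move_arm --motion '[{"wx": 0,"wy": 0,"wz": 0,"tx": 0,"ty": 0,"tz": 0,"hand": 1},{"wx": 0,"wy": 0,"wz": 0,"tx": 0,"ty": 0,"tz": 0,"hand": 1},{"wx": 0,"wy": 0,"wz": 0,"tx": 0,"ty": 0,"tz": 0,"hand": 1},{"wx": 0,"wy": 0,"wz": 0,"tx": 0,"ty": 0,"tz": -0.02,"hand": 1},{"wx": 0,"wy": 0,"wz": 0,"tx": 0,"ty": 0,"tz": -0.04,"hand": 1},{"wx": 0,"wy": 0,"wz": 0,"tx": 0,"ty": 0,"tz": -0.03,"hand": 1},{"wx": 0,"wy": 0,"wz": 0,"tx": -0.0078,"ty": 0.0405,"tz": 0,"hand": 1},{"wx": 0,"wy": 0,"wz": 0,"tx": -0.0078,"ty": 0.0405,"tz": 0,"hand": 1},{"wx": 0,"wy": 0,"wz": 0,"tx": -0.0078,"ty": 0.0405,"tz": 0,"hand": 1},{"wx": 0,"wy": 0,"wz": 0,"tx": -0.0078,"ty": 0.0405,"tz": 0,"hand": 1}]'

```text
time_s: 56.35
tcp_pos: [0.5013, 0.1348, 0.2055]
tool_rot: [0.001, -0.077, 0.997, -0.0]
wrist_force: [1.4, -0.4, 0.3]
opening: 1.001
```

>>> move_arm --motion '[{"wx": 0,"wy": 0,"wz": 0,"tx": -0.0078,"ty": 0.0405,"tz": 0,"hand": 1},{"wx": 0,"wy": 0,"wz": 0,"tx": -0.0078,"ty": 0.0405,"tz": 0,"hand": 1},{"wx": 0,"wy": 0,"wz": 0,"tx": -0.0078,"ty": 0.0405,"tz": 0,"hand": 1},{"wx": 0,"wy": 0,"wz": 0,"tx": -0.0078,"ty": 0.0405,"tz": 0,"hand": 1},{"wx": 0,"wy": 0,"wz": 0,"tx": -0.0078,"ty": 0.0405,"tz": 0,"hand": 1},{"wx": 0,"wy": 0,"wz": 0,"tx": -0.0078,"ty": 0.0405,"tz": 0,"hand": 1},{"wx": 0,"wy": 0,"wz": 0,"tx": -0.0078,"ty": 0.0405,"tz": 0,"hand": 1},{"wx": 0,"wy": 0,"wz": 0,"tx": -0.0078,"ty": 0.0405,"tz": 0,"hand": 1},{"wx": 0,"wy": 0,"wz": 0,"tx": 0,"ty": 0,"tz": 0,"hand": 1},{"wx": 0,"wy": 0,"wz": 0,"tx": 0,"ty": 0,"tz": 0,"hand": 1}]'

```text
time_s: 57.35
tcp_pos: [0.5095, 0.484, 0.2038]
tool_rot: [0.001, -0.08, 0.997, -0.0]
wrist_force: [0.5, -0.4, -0.2]
opening: 0.999
```

```bash
python3 - <<'E'
from h import *
for n in ("wrist",):
    s=eyes.snapshot(n); cv2.imwrite(f"pics/{n}_b.png",s["color"])
    for r in cups(s): print(n,r)
go([.5106,.4753,.014],np.pi/2+.163)
E
```

```text
wrist ([0.5099, 0.4749], 'w', np.float64(0.069), 'l', np.float64(0.071), (268, 141, 78, 78))
t 57.4 tcp [0.5094 0.4838 0.2037] jaw 1.73 j6 -1.08 F [ 0.64 -0.18 -0.16] op 1.002
 shift [ 0.0004 -0.0085  0.1897] turn [-0.     0.001 -0.003]
```

>>> move_arm --motion '[{"wx": 0,"wy": 0,"wz": -0.003,"tx": 0.002,"ty": -0.009,"tz": 0.01,"hand": 1},{"wx": 0,"wy": 0,"wz": 0,"tx": 0.001,"ty": 0,"tz": 0.04,"hand": 1},{"wx": 0,"wy": 0,"wz": 0,"tx": 0.001,"ty": 0,"tz": 0.04,"hand": 1},{"wx": 0,"wy": 0,"wz": 0,"tx": 0,"ty": 0,"tz": 0.04,"hand": 1},{"wx": 0,"wy": 0,"wz": 0,"tx": 0,"ty": 0,"tz": 0.04,"hand": 1},{"wx": 0,"wy": 0,"wz": 0,"tx": 0,"ty": 0,"tz": 0.017,"hand": 1},{"wx": 0,"wy": 0,"wz": 0,"tx": 0,"ty": 0,"tz": 0,"hand": 1},{"wx": 0,"wy": 0,"wz": 0,"tx": 0,"ty": 0,"tz": 0,"hand": 1},{"wx": 0,"wy": 0,"wz": 0,"tx": 0,"ty": 0,"tz": 0,"hand": 1},{"wx": 0,"wy": 0,"wz": 0,"tx": 0,"ty": 0,"tz": 0,"hand": 1}]'

```text
time_s: 58.4
tcp_pos: [0.5116, 0.4662, 0.0183]
tool_rot: [0.005, -0.077, 0.997, 0.002]
wrist_force: [1.0, -0.3, -0.2]
opening: 1.003
```

```bash
python3 - <<'E'
from h import *
go([.5099,.4749,.014],np.pi/2+.163)
E
```

```text
t 58.4 tcp [0.5116 0.4662 0.0183] jaw 1.725 j6 -1.1 F [ 0.95 -0.33 -0.23] op 1.003
 shift [0.0003 0.0089 0.0044] turn [ 0.003  0.01  -0.009]
```

>>> move_arm --motion '[{"wx": 0.003,"wy": 0.01,"wz": -0.009,"tx": 0,"ty": 0.008,"tz": 0.002,"hand": 1},{"wx": 0,"wy": 0,"wz": 0,"tx": 0,"ty": 0,"tz": 0,"hand": 1},{"wx": 0,"wy": 0,"wz": 0,"tx": 0,"ty": 0,"tz": 0,"hand": 1},{"wx": 0,"wy": 0,"wz": 0,"tx": 0,"ty": 0,"tz": 0,"hand": 0},{"wx": 0,"wy": 0,"wz": 0,"tx": 0,"ty": 0,"tz": 0,"hand": 0},{"wx": 0,"wy": 0,"wz": 0,"tx": 0,"ty": 0,"tz": 0,"hand": 0},{"wx": 0,"wy": 0,"wz": 0,"tx": 0,"ty": 0,"tz": 0,"hand": 0},{"wx": 0,"wy": 0,"wz": 0,"tx": 0,"ty": 0,"tz": 0,"hand": 0},{"wx": 0,"wy": 0,"wz": 0,"tx": 0,"ty": 0,"tz": 0,"hand": 0},{"wx": 0,"wy": 0,"wz": 0,"tx": 0,"ty": 0,"tz": 0,"hand": 0}]'

```text
time_s: 59.4
tcp_pos: [0.5113, 0.476, 0.0195]
tool_rot: [0.002, -0.082, 0.997, 0.001]
wrist_force: [0.2, 0.0, -0.1]
opening: 0.796
```

```bash
python3 - <<'E'
from h import *
go([.4957,-.0312,.21],np.pi/2+.163)
t=readout.read_state()["tcp_pos"]; print("off along a",(t[:2]-[.5099,.4749])@[np.cos(.163),np.sin(.163)])
E
```

```text
t 59.4 tcp [0.5113 0.476  0.0195] jaw 1.735 j6 -1.1 F [ 0.18  0.02 -0.12] op 0.796
 shift [ 0.0976 -0.4974 -0.1918] turn [0.002 0.003 0.001]
off along a 0.0015093887391942552
```

>>> move_arm --motion '[{"wx": 0,"wy": 0,"wz": 0,"tx": 0,"ty": 0,"tz": -0.02,"hand": 0},{"wx": 0,"wy": 0,"wz": 0,"tx": 0,"ty": 0,"tz": -0.04,"hand": 0},{"wx": 0,"wy": 0,"wz": 0,"tx": 0,"ty": 0,"tz": -0.04,"hand": 0},{"wx": 0.002,"wy": 0.003,"wz": 0,"tx": 0,"ty": 0,"tz": -0.04,"hand": 0},{"wx": 0,"wy": 0,"wz": 0,"tx": 0,"ty": 0,"tz": -0.04,"hand": 0},{"wx": 0,"wy": 0,"wz": 0,"tx": 0.0078,"ty": -0.0405,"tz": 0,"hand": 0},{"wx": 0,"wy": 0,"wz": 0,"tx": 0.0078,"ty": -0.0405,"tz": 0,"hand": 0},{"wx": 0,"wy": 0,"wz": 0,"tx": 0.0078,"ty": -0.0405,"tz": 0,"hand": 0},{"wx": 0,"wy": 0,"wz": 0,"tx": 0.0078,"ty": -0.0405,"tz": 0,"hand": 0},{"wx": 0,"wy": 0,"wz": 0,"tx": 0.0078,"ty": -0.0405,"tz": 0,"hand": 0}]'

```text
time_s: 60.4
tcp_pos: [0.5038, 0.2662, 0.205]
tool_rot: [-0.001, -0.085, 0.996, -0.001]
wrist_force: [0.4, -0.1, -0.6]
opening: 0.794
```

>>> move_arm --motion '[{"wx": 0,"wy": 0,"wz": 0,"tx": 0.0078,"ty": -0.0405,"tz": 0,"hand": 0},{"wx": 0,"wy": 0,"wz": 0,"tx": 0.0078,"ty": -0.0405,"tz": 0,"hand": 0},{"wx": 0,"wy": 0,"wz": 0,"tx": 0.0078,"ty": -0.0405,"tz": 0,"hand": 0},{"wx": 0,"wy": 0,"wz": 0,"tx": 0.0078,"ty": -0.0405,"tz": 0,"hand": 0},{"wx": 0,"wy": 0,"wz": 0,"tx": 0.0078,"ty": -0.0405,"tz": 0,"hand": 0},{"wx": 0,"wy": 0,"wz": 0,"tx": 0.0078,"ty": -0.0405,"tz": 0,"hand": 0},{"wx": 0,"wy": 0,"wz": 0,"tx": 0.0078,"ty": -0.038,"tz": 0,"hand": 0},{"wx": 0,"wy": 0,"wz": 0,"tx": 0,"ty": 0,"tz": 0,"hand": 0},{"wx": 0,"wy": 0,"wz": 0,"tx": 0,"ty": 0,"tz": 0,"hand": 0},{"wx": 0,"wy": 0,"wz": 0,"tx": 0,"ty": 0,"tz": 0,"hand": 0}]'

```text
time_s: 61.4
tcp_pos: [0.4937, -0.0357, 0.2059]
tool_rot: [-0.001, -0.082, 0.997, -0.002]
wrist_force: [-0.5, 0.2, -1.9]
opening: 0.796
```

```bash
python3 - <<'E'
from h import *
go([.4972,-.031,.168],np.pi/2+.163)
E
```

```text
t 61.4 tcp [ 0.4937 -0.0357  0.2059] jaw 1.736 j6 -1.96 F [-0.49  0.24 -1.91] op 0.796
 shift [-0.0043  0.0042  0.0379] turn [-0.003 -0.001  0.002]
```

>>> move_arm --motion '[{"wx": 0,"wy": 0,"wz": 0,"tx": 0,"ty": 0,"tz": 0,"hand": 0},{"wx": 0,"wy": 0,"wz": 0,"tx": -0.003,"ty": 0.003,"tz": 0.01,"hand": 0},{"wx": 0,"wy": 0,"wz": 0,"tx": 0,"ty": 0,"tz": 0.015,"hand": 0},{"wx": 0,"wy": 0,"wz": 0,"tx": 0,"ty": 0,"tz": 0.01,"hand": 0},{"wx": 0,"wy": 0,"wz": 0,"tx": 0,"ty": 0,"tz": 0,"hand": 0},{"wx": 0,"wy": 0,"wz": 0,"tx": 0,"ty": 0,"tz": 0,"hand": 0},{"wx": 0,"wy": 0,"wz": 0,"tx": 0,"ty": 0,"tz": 0,"hand": 0},{"wx": 0,"wy": 0,"wz": 0,"tx": 0,"ty": 0,"tz": 0,"hand": 0},{"wx": 0,"wy": 0,"wz": 0,"tx": 0,"ty": 0,"tz": 0,"hand": 0},{"wx": 0,"wy": 0,"wz": 0,"tx": 0,"ty": 0,"tz": 0,"hand": 0}]'

```text
time_s: 62.4
tcp_pos: [0.4971, -0.0274, 0.1691]
tool_rot: [-0.0, -0.085, 0.996, -0.002]
wrist_force: [0.7, 0.8, -0.3]
opening: 0.793
```

```bash
python3 - <<'E'
from h import *
go([.4972,-.031,.1355],np.pi/2+.163)
E
```

```text
t 62.4 tcp [ 0.4971 -0.0274  0.1691] jaw 1.742 j6 -1.95 F [ 0.69  0.84 -0.28] op 0.793
 shift [ 0.0005 -0.0034  0.0336] turn [-0.003 -0.     0.008]
```

>>> move_arm --motion '[{"wx": -0.003,"wy": 0,"wz": 0.008,"tx": 0.0005,"ty": -0.0034,"tz": 0,"hand": 0},{"wx": 0,"wy": 0,"wz": 0,"tx": 0,"ty": 0,"tz": 0,"hand": 0},{"wx": 0,"wy": 0,"wz": 0,"tx": 0,"ty": 0,"tz": 0.01,"hand": 0},{"wx": 0,"wy": 0,"wz": 0,"tx": 0,"ty": 0,"tz": 0.01,"hand": 0},{"wx": 0,"wy": 0,"wz": 0,"tx": 0,"ty": 0,"tz": 0.008,"hand": 0},{"wx": 0,"wy": 0,"wz": 0,"tx": 0,"ty": 0,"tz": 0.003,"hand": 0},{"wx": 0,"wy": 0,"wz": 0,"tx": 0,"ty": 0,"tz": 0,"hand": 0},{"wx": 0,"wy": 0,"wz": 0,"tx": 0,"ty": 0,"tz": 0,"hand": 0},{"wx": 0,"wy": 0,"wz": 0,"tx": 0,"ty": 0,"tz": 0,"hand": 0},{"wx": 0,"wy": 0,"wz": 0,"tx": 0,"ty": 0,"tz": 0,"hand": 0}]'

```text
time_s: 63.4
tcp_pos: [0.4977, -0.0311, 0.1355]
tool_rot: [0.001, -0.081, 0.997, 0.0]
wrist_force: [-1.0, 0.1, 1.7]
opening: 0.799
```

```bash
python3 - <<'E'
from h import *
go([.4972,-.031,.1355],np.pi/2+.163)
E
```

```text
t 63.4 tcp [ 0.4977 -0.0311  0.1355] jaw 1.733 j6 -1.95 F [-1.04  0.13  1.71] op 0.799
 shift [ 0.0005  0.0002 -0.    ] turn [ 0.     0.001 -0.001]
```

Release, retreat upward and away to the left, and look.

>>> move_arm --motion '[{"wx": 0,"wy": 0,"wz": 0,"tx": 0,"ty": 0,"tz": 0,"hand": 1},{"wx": 0,"wy": 0,"wz": 0,"tx": 0,"ty": 0,"tz": 0,"hand": 1},{"wx": 0,"wy": 0,"wz": 0,"tx": 0,"ty": 0,"tz": 0,"hand": 1},{"wx": 0,"wy": 0,"wz": 0,"tx": 0,"ty": 0,"tz": -0.02,"hand": 1},{"wx": 0,"wy": 0,"wz": 0,"tx": 0,"ty": 0,"tz": -0.04,"hand": 1},{"wx": 0,"wy": 0,"wz": 0,"tx": 0,"ty": 0,"tz": -0.04,"hand": 1},{"wx": 0,"wy": 0,"wz": 0,"tx": 0,"ty": 0,"tz": -0.04,"hand": 1},{"wx": 0,"wy": 0,"wz": 0,"tx": 0,"ty": 0,"tz": -0.03,"hand": 1},{"wx": 0,"wy": 0,"wz": 0,"tx": 0,"ty": 0.03,"tz": 0,"hand": 1},{"wx": 0,"wy": 0,"wz": 0,"tx": 0,"ty": 0.04,"tz": 0,"hand": 1}]'

```text
time_s: 64.4
tcp_pos: [0.4856, 0.0363, 0.3106]
tool_rot: [-0.001, -0.078, 0.997, 0.0]
wrist_force: [0.5, 0.4, -1.6]
opening: 0.997
```

>>> move_arm --motion '[{"wx": 0,"wy": 0,"wz": 0,"tx": 0,"ty": 0.04,"tz": 0,"hand": 1},{"wx": 0,"wy": 0,"wz": 0,"tx": 0,"ty": 0.04,"tz": 0,"hand": 1},{"wx": 0,"wy": 0,"wz": 0,"tx": 0,"ty": 0.04,"tz": 0,"hand": 1},{"wx": 0,"wy": 0,"wz": 0,"tx": 0,"ty": 0.04,"tz": 0,"hand": 1},{"wx": 0,"wy": 0,"wz": 0,"tx": 0,"ty": 0.03,"tz": 0,"hand": 1},{"wx": 0,"wy": 0,"wz": 0,"tx": 0,"ty": 0.02,"tz": 0,"hand": 1},{"wx": 0,"wy": 0,"wz": 0,"tx": 0,"ty": 0,"tz": 0,"hand": 1},{"wx": 0,"wy": 0,"wz": 0,"tx": 0,"ty": 0,"tz": 0,"hand": 1},{"wx": 0,"wy": 0,"wz": 0,"tx": 0,"ty": 0,"tz": 0,"hand": 1},{"wx": 0,"wy": 0,"wz": 0,"tx": 0,"ty": 0,"tz": 0,"hand": 1}]'

```text
time_s: 65.4
tcp_pos: [0.4496, 0.2539, 0.3109]
tool_rot: [-0.001, -0.079, 0.997, 0.0]
wrist_force: [-0.1, 0.3, -0.4]
opening: 0.998
```

```bash
python3 - <<'E'
from h import *
go([.5,.2,.3])
I={n:eyes.snapshot(n) for n in ("scene","top","wrist")}
np.savez("fin.npz",**{n+k:v for n,s in I.items() for k,v in s.items()})
a=I["scene"]["color"][110:270,230:430]; b=I["top"]["color"][130:280,150:400]; c=I["wrist"]["color"]
cv2.imwrite("pics/fin.png",np.vstack([np.hstack([cv2.resize(a,(400,300),interpolation=2),cv2.resize(b,(400,300),interpolation=2)]),cv2.resize(c,(800,300)) if 0 else np.hstack([cv2.resize(c,(480,300)),np.zeros((300,320,3),np.uint8)])]))
E
```

```text
t 65.4 tcp [0.4496 0.2539 0.3109] jaw 1.73 j6 -1.37 F [-0.1   0.34 -0.42] op 0.998
 shift [-0.0413 -0.0612  0.0108] turn [ 0.001 -0.002  0.   ]
```

View pics/fin.png

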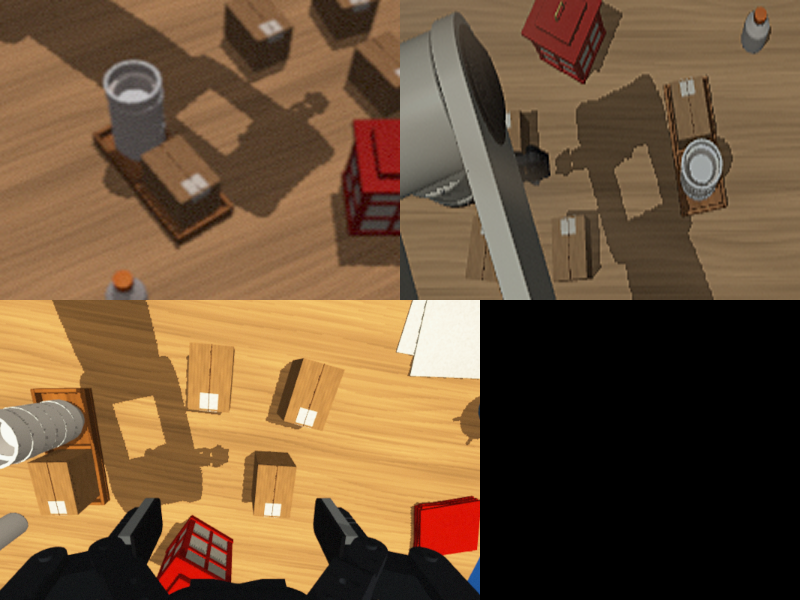

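```bash
python3 - <<'E'
from h import *
f=np.load("fin.npz"); I={n:{k:f[n+k] for k in ("color","fx","fy","cx","cy","cam_to_world")} for n in ("scene","top","wrist")}
I={n:{k:(v if v.ndim else float(v)) for k,v in s.items()} for n,s in I.items()}
for n in ("scene","top"):
    print(n,"table cups",cups(I[n]))
    s=I[n]; exp=px(s,[.4957,-.0312,.162]); print(" expected stack rim px",exp.round(1), "edges", [px(s,[.4957+dx,-.0312+dy,.162]).round(1).tolist() for dx,dy in ((.0345,0),(-.0345,0),(0,.0345),(0,-.0345))], "kit top px",px(s,[.597,-.0155,.081]).round(1))
a=I["scene"]["color"][130:240,270:360]; b=I["top"]["color"][155:245,300:380]
cv2.imwrite("pics/fin2.png",np.hstack([cv2.resize(a,(450,550),interpolation=2),cv2.resize(b,(350,550)if 0 else (350,394),interpolation=2) if 0 else cv2.copyMakeBorder(cv2.resize(b,(350,394),interpolation=2),0,156,0,0,0)]))
E
```

```text
scene table cups []
 expected stack rim px [295.7 152.8] edges [[301.4, 163.0], [290.2, 142.9], [308.7, 147.9], [282.6, 157.7]] kit top px [319.9 199.9]
top table cups [([0.5204, -0.0387], 'w', np.float64(0.077), 'l', np.float64(0.085), (326, 199, 26, 28))]
 expected stack rim px [338.2 211.9] edges [[337.9, 199.4], [338.4, 224.6], [325.4, 212.0], [350.9, 211.8]] kit top px [331.1 182.9]
```

View pics/fin2.png

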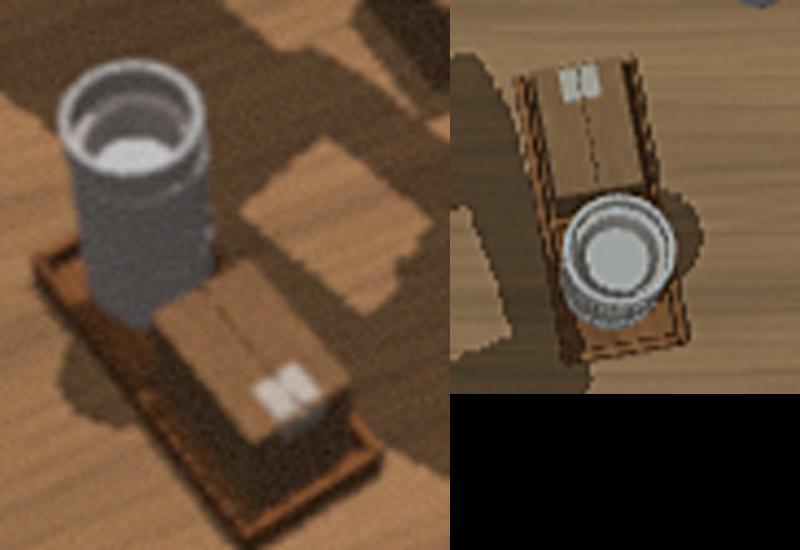

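```bash
python3 -c "
from station import workorder; print(workorder.sign_off())"
```

```text
the job is handed in; nothing more can be done
None
```

The tray is laid up and the job is handed in, at about 65 s of robot time. The sign-off gives no verdict, so the result rests on my own checks.

- **Kit boxes:** I lifted all four. Three read within about ±1.2 N of zero, close to the sensor noise, so I took them as empty and set them back down where they stood. The fourth, on the right, read about 5.2 N, so it was the full one. I set it in the tray's kit compartment, and the load came off the wrist as it reached the floor.
- **Cups:** All six are nested in the cup compartment. Each was lowered to its computed seating height before release, within about 1 mm.
- **Scene view:** The top rim is within 1 pixel of where a full six-cup stack at 162 mm should be, so the stack is upright and fully home. The kit box's top matches its target within 1 pixel.
- **Top view:** The stack rim matches within about 1 pixel. The box's hand-picked centre is off by about 2 pixels (roughly 5 mm), which I put down to picking the corners by eye. The box does sit inside the compartment walls.
- **Everything else:** The three empty boxes stand upright off the tray, and no cups are left on the table. The lantern and glue look undisturbed. I did not view the phone in the last pictures or measure any of the three, but the arm never went near them. The gripper ended open and clear of everything at about 0.31 m height.

I saw no sign of a grip slip or a knocked cup during the run.

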